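Square a counting chamber into the reader's tray with a probe

TASK

Pick up the nylon-tipped probe and, touching the filled glass counting chamber with nothing but its tip, gently nudge it while the tray stays fully out: first flat up against the tray's long back rail, then along that rail until its end is felt to touch the end stop, so that it sits in the square corner on both edges. Then push the tray fully home into the reader with the glass still in its corner, and lay the probe down on the table. Use a light touch, never more than 5 N on the glass, or its cover slip will shift; leave the bottle and the timer alone.

Things in the scene. Friction and masses are not known exactly. Their poses are not given: they have to be found in the camera images.
- chamber: Glass counting chamber lying loose and a little askew on the tray, a clear flat plate 36 x 76 x 4 mm (its x, y, z), about 30 g, ground-glass ends, two silvered squares in the middle. Origin at the centre of its underside; z up. It is filled and under a loose cover slip: slide it flat, never grip, tip or press it. It slides very easily (under 0.5 N); if one end of its long edge meets the rail first, push near the lagging end to turn it flush: in the middle it may bind.
- chamber_corner (a point): The chamber's own corner (its +x, +y corner at the underside) that belongs in the tray's square corner.
- chamber_far (a point): The other end of the same long edge of the chamber (its +x, -y corner, underside), 76 mm from chamber_corner.
- tray_corner (a point): Inner square corner of the tray, on the tray's floor (28 mm above the table), moving with the tray. x axis: into the reader (the way the tray closes); y: along the back rail; z up. The rail's face is the plane x = 0, the stop's face the plane y = 0; a seated chamber covers x -36 to 0 mm, y -76 to 0 mm. The reader's front face stands at x = +7 mm while the tray is out.
- back_rail (a point): Long aluminium rail on the tray (its solid is tray_c2), 6 mm thick and 5 mm high over the tray's floor, from y = -79 to +8 mm of tray_corner. Point: middle of its face, half-way up.
- end_stop (a point): Short aluminium stop at the left end of the tray (+y; its solid is tray_c3), square to the rail, 36 x 8 mm, 5 mm high over the tray's floor. Point: middle of its face, half-way up.
- tray_front (a point): Middle of the front face of the tray's grey front panel, 68 mm in front (-x) and 52.5 mm to the right (-y) of tray_corner; the face is 121 mm wide and 15 mm high (13 to 28 mm above the table). Push here to close. The flat dark tray floor (x -68 to +7 mm, y -113 to +8 mm of tray_corner) has no wall at its front and right edges and overhangs the table.
- tray (a joint): How far the tray is pushed in, m: 0 fully out, 0.074 fully home against its end (the front panel is then flush with the reader). It runs along the x axis of tray_corner, stays where it is left, and begins to slide at a push of about 8 N.
- reader: White bench-top cell reader, fixed: shell 110 mm deep, 170 mm wide, 77 mm high (80 with the blank display). Origin on the table, 65 mm behind the shell's front face; x axis points to its back. The mouth is narrow: its right side, a step 1.6 mm over the tray's floor, ends 5 mm beyond the end of a seated chamber, so a glass that stands away from the stop hits the shell.
- probe_grip (a point): Nylon-tipped positioning probe lying loose on the table, stiff, about 25 g, 137 mm long: grey handle 95 mm long, 10 mm wide and 10 mm high, then a thin steel shank (4.4 mm) and the white tip. The point is at the ribbed grip, half-way up (5 mm above the underside), near its balance point; the handle reaches 65 mm behind and 30 mm ahead of it. x axis: along it to the tip; z up. Grasp across the handle here.
- probe_tip (a point): End of the probe's tip, 72 mm from probe_grip along x, half-way up. The tip is a white nylon block, the last 14 mm, 6 mm wide and 8 mm high (1 to 9 mm above the handle's underside) with a square end.
- probe: The same probe; origin under probe_grip on the underside.
- saline_mid (a point): Small white bottle standing right of the reader, 48 mm across, 104 mm high; centre. Bystander.
- timer_mid (a point): Flat white timer left of the tray, 60 x 64 x 18 mm; centre, 8 mm up. Bystander.
Not all that is in view belongs to the job. Of the things like the chamber, leave any that is turquoise; of the rest the smaller one is meant.

How it is judged:
By the outcome, as a careful person would: the job done as asked, in the order asked, and still so for the second after the job is handed in, with the robot touching nothing.
It also fails if it takes over 70 s, if anything falls off the work surface, if the arm or the gripper's body presses on something with over 40 N, if the wrist force passes 120 N, or if a joint passes its speed limit or range.

ROBOT

A 6-joint arm with a two-finger parallel gripper is mounted at the origin on a cart in front of the work surface, level with it; the furniture and walls round the work are solid. World frame = base frame: x ahead of the robot, y to its left, z up, the work surface at z = 0. Lengths are in mm, angles in rad, forces in N, time in s.
With the tool pointing down it reaches from about 325 to 900 mm from the base axis. Payload 6.1 kg.
Tool frame: the origin (TCP) lies midway between the tips of the shut fingers; the grasp point (between the pads) lies 19 mm behind it; y points along the fingers, z is the direction in which the jaws open and shut, and the axes are right-handed (so a half turn about y gives the same grasp; the last joint's range is limited). The gripper opens to 85 mm and grips with 20 to 120 N. Pads are 22 mm wide; open, the fingers measure 114 mm over their backs; the gripper's body (76 mm by 85 mm) begins 54 mm behind the grasp point. The pads swing forward as they close: fully open they stand 13 mm farther back than shut.
Start: joints at [-1.24, 0.22, 1.526, -0, 1.395, -0.126], TCP at [275.666, -560.913, 231.3] pointing down, gripper open.
Joint ranges: [-2.98, 2.98], [-0.91, 2.08], [0.09, 2.57], [-1.24, 4.39], [0.2, 2.65], [-2.68, 2.68]. Speed limits (rad/s): [2.57, 2.57, 3.01, 3.14, 3.14, 3.14].

INTERFACE

Orientations are given as [roll, pitch, yaw] about the fixed x, y, z axes, in that order (R = Rz(yaw) Ry(pitch) Rx(roll)).
In Python, from plant import arm, optics, ticket gives the robot as it stands.
- The arm moves only by the tool send_rows, never from a script. Its argument "series" is a list of rows, each an object with "slide": the shift along the tool's x, y, z in cm, a list of three; "yaw": the turn about the tool's y in rad. In form: [{"slide": [dx, dy, dz], "yaw": yaw}, ...]. A call has exactly 10 rows; each row is the pose to reach, as a shift and turn from the pose commanded when the call began, along the tool's axes at that moment; what a row does not reach only later rows make up. A row lasts 1/12 s, in which the tool goes at most 41.7 mm and 7.16 degrees, less where a joint would pass 70% of its speed; a pose out of reach is approached as far as the arm can. A call with a gripper value outside its range is refused whole. "jaw" is the finger opening in cm, from 0 to 8.54, set as the call begins (left out, the last holds). The fingers move at their own pace and stop on an object; the grip force is fixed at half the most. Time passes only in rows, so rows that repeat a pose let the fingers close, or fill a call up. It gives the time, the measured TCP pose, the force and the opening at its end, in the units of the state.
- arm.sense(): the state, without advancing time (a new reading comes with each control period).
- optics.read_camera(name): name is "side" or "top" or "wrist"; returns a dict with "img" (400x640x3 uint8, red, green, blue), "z_map" (400x640 float32, mm along the optical axis (not along the pixel's ray), 0 where there is no reading), "fx", "fy", "cx", "cy" (pixels), "k1" (the pictures are not rectified: a ray, as slopes to the right and down, at radius r is drawn at 1 + k1 r^2 times it, then the intrinsics apply), "rvec" (rotation vector, rad) and "tvec" (3), from world to camera coordinates, as OpenCV has them. Camera axes: x right, y down, z forward; pixel columns grow to the right and rows downward; lengths in mm; the calibration is good to about 2 mm. A picture is of the moment at which its call begins.
- ticket.job_done(): hands the job in, once; it reports no verdict.
The state is a dict: "clock": time; "q": joint angles; "joint_velocities": joint speeds; "joint_efforts": joint torques, N m; "tool_pos": TCP position; "ee_rot": TCP orientation; "wrist_force": force on the tool from outside, world axes, zero at the start; "torque": the same for the moment, N m; "finger_gap": finger opening in mm.
Only numpy, scipy, OpenCV 4.12 (cv2) and the standard library are available. Lean on these libraries where they do the work, as an engineer would, in place of code of your own. Each camera call takes 0.05 s, during which the arm holds its last target. There are 200 camera calls.

## Working session

There is one attempt and no reset: what is moved stays moved. The work goes in short steps, Python scripts to look and compute and a tool call to move; the robot and the scene stay as the last step left them, time stands still between calls to the robot, and variables do not carry over. Pictures are saved under pics/ and viewed, about 8 in all and at most 12, crops included, and the job is handed in when it is done.

Besides the shell and the picture viewer there is one more tool, called after "Request:" by a JSON object that holds its "op" and its "data", one argument or row to a line. send_rows: Moves the arm, as the interface text tells. Its arguments: {"type":"object","properties":{"series":{"type":"array","items":{"type":"object","properties":{"slide":{"type":"array","items":{"type":"number"}},"yaw":{"type":"number"}}}},"jaw":{"type":"number"}},"required":["series"]}

```bash
ls; mkdir -p pics; cat > h.py <<'E'
import numpy as np, cv2
from plant import arm, optics, ticket
from scipy.spatial.transform import Rotation as Ro
def cam(n):
    c=optics.read_camera(n); np.savez('/tmp/%s.npz'%n,**c); return c
def load(n):
    d=np.load('/tmp/%s.npz'%n); return {k:d[k] for k in d}
def ray(c,u,v):
    x=(u-c['cx'])/c['fx'];y=(v-c['cy'])/c['fy'];a,b=x,y
    for _ in range(20):
        s=1+c['k1']*(a*a+b*b);a,b=x/s,y/s
    return np.array([a,b,1.])
def onz(c,u,v,z):
    R=cv2.Rodrigues(np.array(c['rvec'],float))[0];t=np.array(c['tvec'],float).ravel()
    o=-R.T@t;d=R.T@ray(c,u,v);return o+d*(z-o[2])/d[2]
def dep(c,u,v):
    R=cv2.Rodrigues(np.array(c['rvec'],float))[0];t=np.array(c['tvec'],float).ravel()
    return R.T@(ray(c,u,v)*c['z_map'][int(v),int(u)]-t)
def proj(c,p):
    R=cv2.Rodrigues(np.array(c['rvec'],float))[0];t=np.array(c['tvec'],float).ravel()
    q=R@np.array(p,float)+t;a,b=q[:2]/q[2];s=1+c['k1']*(a*a+b*b)
    return np.array([c['fx']*a*s+c['cx'],c['fy']*b*s+c['cy']])
def rot():
    return Ro.from_euler('xyz',arm.sense()['ee_rot']).as_matrix()
def crop(c,n,x0,y0,x1,y1,k):
    cv2.imwrite('pics/'+n,cv2.resize(c['img'][y0:y1,x0:x1,::-1],None,fx=k,fy=k,interpolation=cv2.INTER_CUBIC))
E
python3 - <<'E'
from h import *
a=cam('top');b=cam('side')
crop(a,'top1.png',0,0,640,400,1.25)
crop(b,'side1.png',0,0,640,400,1.25)
print(arm.sense()); print(rot().round(3))
for c in(a,b):
    R=cv2.Rodrigues(np.array(c['rvec'],float))[0];print(c['fx'],c['k1'],-R.T@np.array(c['tvec']).ravel(),R.round(2))
E
```

```text
pics
{'clock': 0.1, 'q': array([-1.24010609e+00,  2.21136249e-01,  1.52750479e+00,  2.32700044e-05,
        1.39470953e+00, -1.26119665e-01]), 'joint_velocities': array([ 2.32849788e-04, -3.07590159e-03, -4.24202591e-03, -8.42495317e-05,
       -1.53732911e-04,  4.57490596e-04]), 'joint_efforts': array([ 1.65140791e-03, -4.98243499e+01, -3.90547585e+01, -2.00442669e-04,
        5.63889655e-03,  4.23400570e-05]), 'tool_pos': array([ 275.49249058, -560.39576965,  230.31118328]), 'ee_rot': array([-1.57253740e+00,  2.43841319e-04, -2.68478706e+00]), 'wrist_force': array([ 0.42288964, -0.58335904,  0.27815649]), 'torque': array([-0.02416377,  0.00835949,  0.01748815]), 'finger_gap': 85.34996968444818}
[[-0.897 -0.001  0.441]
 [-0.441  0.002 -0.897]
 [-0.    -1.    -0.002]]
361.1075067769493 -0.07944269748416811 [ 410.1582225   -59.83747436 1033.68190076] [[-0.01 -1.   -0.  ]
 [-0.98  0.01 -0.18]
 [ 0.18 -0.   -0.98]]
467.1194104510388 -0.08241461116021866 [  351.03414418 -1003.86836643   500.8835098 ] [[ 0.98 -0.22  0.03]
 [-0.07 -0.42 -0.91]
 [ 0.21  0.88 -0.42]]
```

View pics/top1.png

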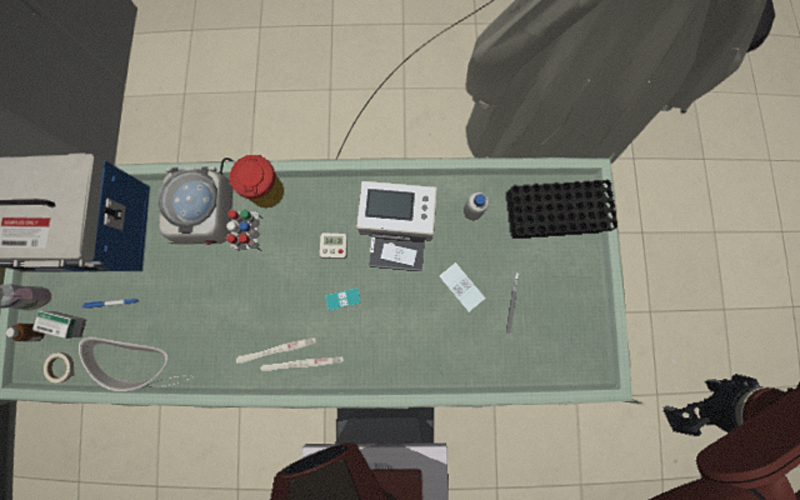

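View pics/side1.png

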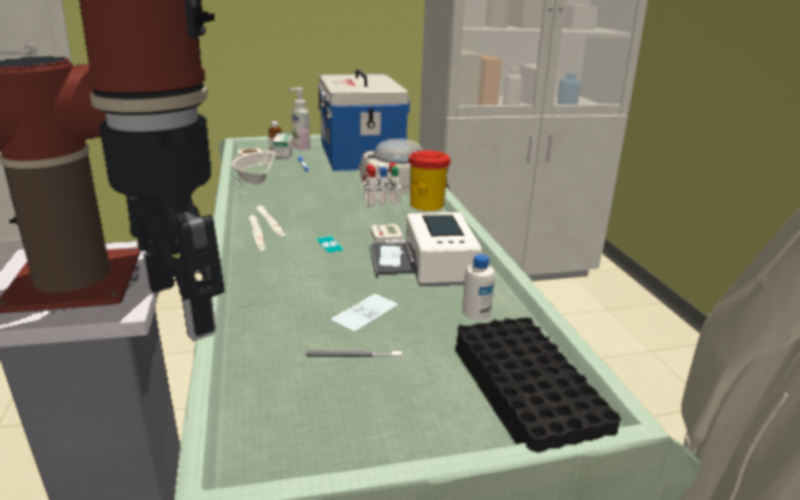

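Top image (800x500): candidates for the chamber are the turquoise plate (343,299), excluded by colour, a large clear plate on the table (462,287), and a smaller clear plate on the dark tray (400,252). The one on the tray fits because it is smaller and not turquoise. The probe is at (513,303) with its tip up at (517,274), the reader at (397,210), the timer at (333,245) and the bottle at (477,207). I'll confirm this with an enlarged crop.

```bash
python3 - <<'E'
from h import *
c=load('top')
crop(c,'top2.png',280,180,430,270,5.3)
for n,u,v,z in [('tip',517,273,5),('butt',509,331,5),('trayFL',370,267,28),('trayFR',422,270,28),('readerFL',358,234,77),('readerFR',434,239,77),('timer',333,245,18),('bottle',478,200,104)]:
    print(n,onz(c,u/1.25,v/1.25,z).round(1))
E
```

```text
tip [ 526.2 -331.7    5. ]
butt [ 394.9 -306.7    5. ]
trayFL [540.9   4.9  28. ]
trayFR [ 532.9 -111.7   28. ]
readerFL [606.7  27.8  77. ]
readerFR [ 594.  -136.4   77. ]
timer [593.8  90.4  18. ]
bottle [ 672.7 -230.5  104. ]
```

View pics/top2.png

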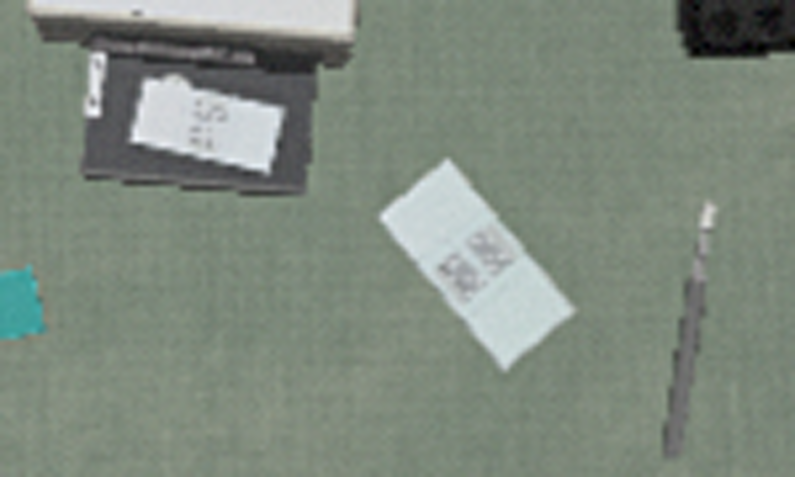

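The crop confirms it: a small clear plate with two silvered squares lies askew on the dark tray, at crop corners (148,80), (284,107), (270,174) and (133,143). The large plate at (478,265) is the decoy and stays where it is. The probe lies at lower right, with its white tip at (708,215). I'm moving above the probe's grip.

Request:
{"op": "send_rows", "data": {
  "series": [
    {"slide": [-1.3, 0.4, -0.7], "yaw": 0.03},
    {"slide": [-4.0, 1.2, -2.1], "yaw": 0.1},
    {"slide": [-7.5, 2.2, -3.9], "yaw": 0.19},
    {"slide": [-11.0, 3.3, -5.7], "yaw": 0.28},
    {"slide": [-14.6, 4.4, -7.5], "yaw": 0.37},
    {"slide": [-18.2, 5.4, -9.4], "yaw": 0.46},
    {"slide": [-21.6, 6.4, -11.1], "yaw": 0.55},
    {"slide": [-24.5, 7.3, -12.6], "yaw": 0.62},
    {"slide": [-26.4, 7.9, -13.6], "yaw": 0.646},
    {"slide": [-26.8, 8.0, -13.8], "yaw": 0.646}
  ]
}}

```text
clock: 0.93
tool_pos: [456.2, -314.8, 149.3]
ee_rot: [-1.574, -0.002, 2.955]
wrist_force: [0.9, 0.3, -0.3]
finger_gap: 85.4
```

```bash
python3 - <<'E'
from h import *
c=cam('wrist'); crop(c,'w1.png',0,0,640,400,1.25)
s=arm.sense();print(s['tool_pos'],s['ee_rot'],s['wrist_force'],rot().round(3))
R=cv2.Rodrigues(c['rvec'])[0];print(-R.T@c['tvec'].ravel(),R.round(2),c['fx'])
E
```

```text
[ 455.93978757 -315.94941316  149.84135868] [-1.57272870e+00 -2.03730569e-03  2.95612135e+00] [-0.1021263   0.10186806 -0.4742382 ] [[-0.983 -0.002 -0.184]
 [ 0.184  0.002 -0.983]
 [ 0.002 -1.    -0.002]]
[ 529.32070685 -328.42132506  292.02777982] [[-0.19 -0.98 -0.  ]
 [-0.94  0.18  0.29]
 [-0.28  0.06 -0.96]] 358.1430644803935
```

View pics/w1.png

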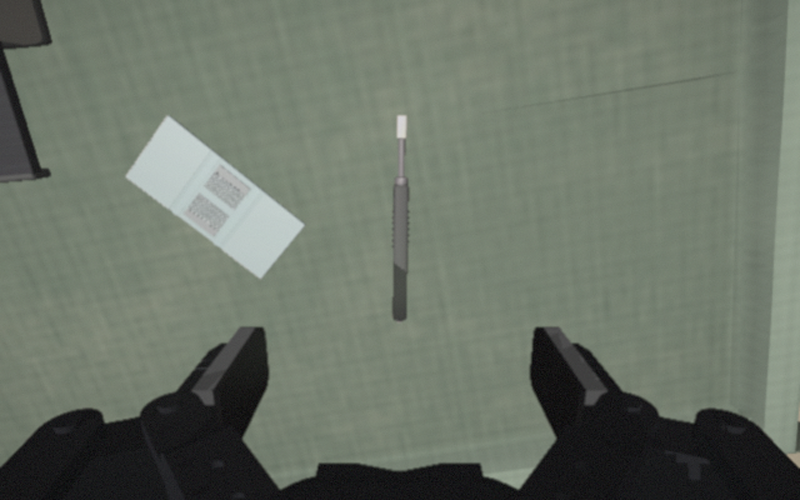

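The wrist view shows the probe with its tip end at (401,115) and butt at (400,320), centred between the fingers. The big decoy plate is at left, and the tray's edge is just visible at far left.

```bash
python3 - <<'E'
from h import *
c=load('wrist')
t=onz(c,401.5/1.25,115.5/1.25,7);b=onz(c,400/1.25,319/1.25,9)
d=(t-b)[:2];L=np.linalg.norm(d);u=d/L;print(t,b,L,np.arctan2(u[1],u[0]))
g=t[:2]-72*u;print('grip',g, 'from butt',b[:2]+65*u)
s=arm.sense();D=np.r_[(g+b[:2]+65*u)/2,0]-s['tool_pos'];print((rot().T@D).round(1), np.arctan2(-rot()[1,0],-rot()[0,0]))
E
```

```text
[ 528.38597247 -329.03997152    7.        ] [ 395.76336705 -303.23824037    9.        ] 135.10915882364165 -0.19214974899878184
grip [ 457.71106284 -315.29016611] from butt [ 459.56710491 -315.65125914]
[ -2.9 149.8  -0.7] -0.18547130456873545
```

Request:
{"op": "send_rows", "data": {
  "jaw": 4.0,
  "series": [
    {"slide": [-0.1, 0.5, 0], "yaw": 0},
    {"slide": [-0.2, 1.5, -0.1], "yaw": 0.006},
    {"slide": [-0.3, 3.0, -0.1], "yaw": 0.006},
    {"slide": [-0.3, 5.0, -0.1], "yaw": 0.006},
    {"slide": [-0.3, 7.0, -0.1], "yaw": 0.006},
    {"slide": [-0.3, 9.0, -0.1], "yaw": 0.006},
    {"slide": [-0.3, 11.0, -0.1], "yaw": 0.006},
    {"slide": [-0.3, 12.8, -0.1], "yaw": 0.006},
    {"slide": [-0.3, 14.0, -0.1], "yaw": 0.006},
    {"slide": [-0.3, 14.4, -0.1], "yaw": 0.006}
  ]
}}

```text
clock: 1.82
tool_pos: [456.4, -318.3, 4.6]
ee_rot: [-1.573, -0.003, 2.945]
wrist_force: [-0.5, -1.2, -0.4]
finger_gap: 39.8
```

```bash
python3 - <<'E'
from h import *
for i in range(3):
    c=cam('wrist');s=arm.sense();print(s['tool_pos'],s['wrist_force'],s['finger_gap'])
E
```

```text
[ 456.69751867 -318.28412117    5.03494325] [-0.68882251  0.7299719  -0.19513953] 39.76802279134653
[ 457.517063   -318.68683663    6.38786254] [0.84867038 0.14475241 0.1478819 ] 39.78140902125701
[ 458.32894233 -319.09184009    7.47053222] [-0.42104411 -0.72157887  0.21923574] 39.75362519846327
```

Request:
{"op": "send_rows", "data": {
  "series": [
    {"slide": [0, 0.1, -0.1], "yaw": 0},
    {"slide": [0, 0.2, -0.2], "yaw": 0},
    {"slide": [0, 0.3, -0.35], "yaw": 0},
    {"slide": [0, 0.4, -0.35], "yaw": 0},
    {"slide": [0, 0.5, -0.35], "yaw": 0},
    {"slide": [0, 0.5, -0.35], "yaw": 0},
    {"slide": [0, 0.5, -0.35], "yaw": 0},
    {"slide": [0, 0.5, -0.35], "yaw": 0},
    {"slide": [0, 0.5, -0.35], "yaw": 0},
    {"slide": [0, 0.5, -0.35], "yaw": 0}
  ]
}}

```text
clock: 2.8
tool_pos: [459.1, -315.0, 2.3]
ee_rot: [-1.571, 0.0, 2.946]
wrist_force: [0.4, 0.5, -0.4]
finger_gap: 40.1
```

Request:
{"op": "send_rows", "data": {
  "jaw": 0,
  "series": [
    {"slide": [0, 0, 0], "yaw": 0},
    {"slide": [0, 0, 0], "yaw": 0},
    {"slide": [0, 0, 0], "yaw": 0},
    {"slide": [0, 0, 0], "yaw": 0},
    {"slide": [0, 0, 0], "yaw": 0},
    {"slide": [0, 0, 0], "yaw": 0},
    {"slide": [0, 0, 0], "yaw": 0},
    {"slide": [0, 0, 0], "yaw": 0},
    {"slide": [0, 0, 0], "yaw": 0},
    {"slide": [0, 0, 0], "yaw": 0}
  ]
}}

```text
clock: 3.63
tool_pos: [459.3, -315.1, 2.5]
ee_rot: [-1.571, 0.0, 2.946]
wrist_force: [-0.5, 0.7, 4.3]
finger_gap: 7.7
```

Request:
{"op": "send_rows", "data": {
  "series": [
    {"slide": [0, -0.2, 0], "yaw": 0},
    {"slide": [0, -0.6, 0], "yaw": 0},
    {"slide": [0, -1.4, 0], "yaw": 0},
    {"slide": [0, -2.6, 0], "yaw": 0},
    {"slide": [0, -4.0, 0], "yaw": 0},
    {"slide": [0, -5.4, 0], "yaw": 0},
    {"slide": [0, -6.6, 0], "yaw": 0},
    {"slide": [0, -7.4, 0], "yaw": 0},
    {"slide": [0, -7.8, 0], "yaw": 0},
    {"slide": [0, -8.0, 0], "yaw": 0}
  ]
}}

```text
clock: 4.47
tool_pos: [459.5, -315.3, 83.4]
ee_rot: [-1.57, 0.001, 2.946]
wrist_force: [-0.1, -0.4, -1.1]
finger_gap: 7.5
```

```bash
python3 - <<'E'
from h import *
c=cam('wrist'); b=cam('side');s=arm.sense();print(s['tool_pos'],s['wrist_force'],s['finger_gap'])
w=cv2.resize(c['img'],(600,375))
p=proj(b,s['tool_pos']).astype(int);x,y=max(p[0]-60,0),max(p[1]-50,0)
v=cv2.resize(b['img'][y:y+100,x:x+150],(600,400)) 
print(p,x,y)
cv2.imwrite('pics/g1.png',np.vstack([w,v[:225+150]])[:600,:,::-1] if 0 else cv2.resize(np.vstack([w,v]),(464,600))[:,:,::-1])
E
```

```text
[ 459.0684284  -314.95736135   82.36500313] [-0.48004309  0.85289408 -0.10783597] 7.588391931735977
[281 245] 221 195
```

View pics/g1.png

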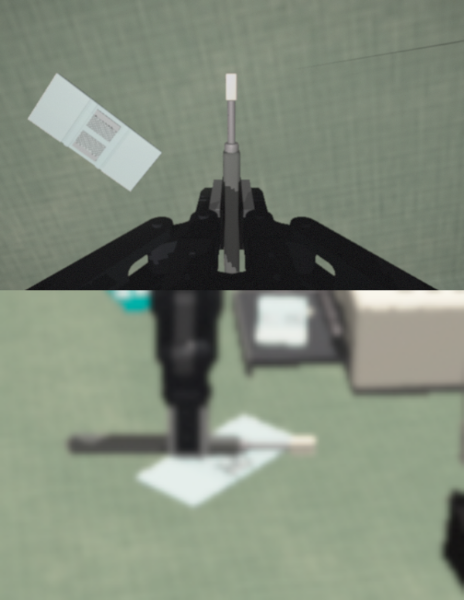

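The probe is held level across the handle, its tip free and straight ahead at (231,73) in the upper frame. Next I move beside the tray for a close view.

Request:
{"op": "send_rows", "data": {
  "series": [
    {"slide": [0.1, -0.1, -1.0], "yaw": -0.01},
    {"slide": [0.2, -0.3, -3.0], "yaw": -0.02},
    {"slide": [0.5, -0.6, -6.0], "yaw": -0.04},
    {"slide": [0.7, -0.9, -9.2], "yaw": -0.06},
    {"slide": [0.9, -1.2, -12.4], "yaw": -0.08},
    {"slide": [1.1, -1.5, -15.5], "yaw": -0.1},
    {"slide": [1.3, -1.7, -18.2], "yaw": -0.11},
    {"slide": [1.4, -1.8, -20.2], "yaw": -0.12},
    {"slide": [1.5, -1.8, -21.0], "yaw": -0.122},
    {"slide": [1.5, -1.8, -21.1], "yaw": -0.122}
  ]
}}

```text
clock: 5.4
tool_pos: [484.7, -103.0, 99.6]
ee_rot: [-1.571, -0.001, 3.071]
wrist_force: [-0.1, -1.2, -0.5]
finger_gap: 7.6
```

Request:
{"op": "send_rows", "data": {
  "series": [
    {"slide": [0, 0, 0], "yaw": 0},
    {"slide": [0, 0, 0], "yaw": 0},
    {"slide": [0, 0, 0], "yaw": 0},
    {"slide": [0, 0, 0], "yaw": 0},
    {"slide": [0, 0, 0], "yaw": 0},
    {"slide": [0, 0, 0], "yaw": 0},
    {"slide": [0, 0, 0], "yaw": 0},
    {"slide": [0, 0, 0], "yaw": 0},
    {"slide": [0, 0, 0], "yaw": 0},
    {"slide": [0, 0, 0], "yaw": 0}
  ]
}}

```text
clock: 6.23
tool_pos: [485.4, -105.1, 100.3]
ee_rot: [-1.571, 0.0, 3.068]
wrist_force: [-0.2, -0.3, -0.3]
finger_gap: 7.8
```

```bash
python3 - <<'E'
from h import *
c=cam('wrist'); s=arm.sense();print(s['tool_pos'],s['ee_rot'],s['wrist_force'],s['finger_gap'])
crop(c,'w2.png',0,0,640,400,1.25)
for p in [(556,-110,103),(537,-53,28)]: print(proj(c,p))
E
```

```text
[ 485.35804701 -105.08969224  100.31276578] [-1.57079151e+00  3.08605812e-05  3.06842488e+00] [-0.48949232 -0.32179587 -1.05989043] 7.399594458182944
[319.58885161 101.34313517]
[226.45924743 138.39105019]
```

View pics/w2.png

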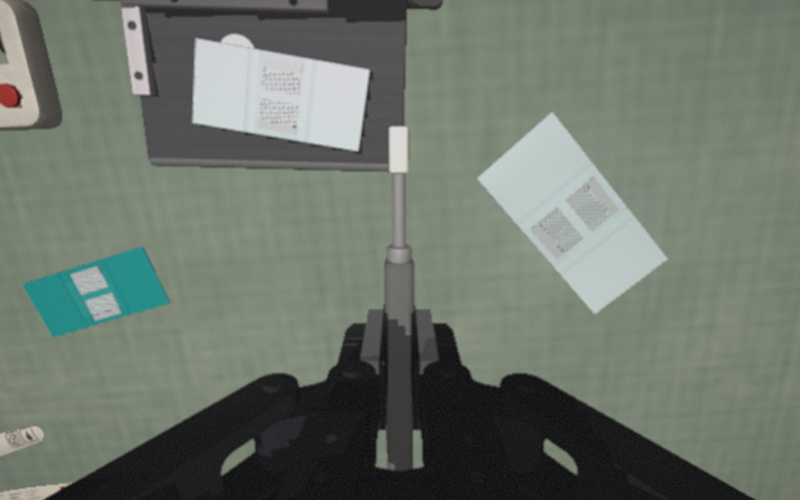

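The chamber's top corners are at (195,38), (370,69), (359,151) and (192,123). The tray's front edge runs (150,162) to (391,170), the light stop bar is at (122,7)-(152,95), the rail is at the top, and the tip end is at (398,127). Now I compute the tray frame.

```bash
cat > fr.py <<'E'
from h import *
E
python3 - <<'E'
from h import *
c=load('wrist');P=lambda u,v,z:onz(c,u/1.25,v/1.25,z)[:2]
fl,fr=P(150,159,28),P(391,166,28)
r2=P(406,40,28)
print('front',fl,fr,np.linalg.norm(fr-fl))
d=(fr-fl)/np.linalg.norm(fr-fl); yaw=np.arctan2(d[0],-d[1]);print('yaw',yaw)
X=np.array([np.cos(yaw),np.sin(yaw)]);Y=np.array([-X[1],X[0]])
o=(fl+68*X-8*Y + fr+68*X+113*Y)/2;print('corner',o)
T=lambda p:np.array([(p-o)@X,(p-o)@Y]).round(1)
for n,u,v,z in [('cBL',195,38,32),('cBR',370,69,32),('cFR',359,151,32),('cFL',192,123,32),('stop inner back',146,7,33),('stop inner front',154,94,33),('rail top front edge',250,12,33),('rail L',160,12,33),('rail R',330,10,33),('rightedge',406,40,28),('tip',398,126,107),('tip base',398,172,107),('readerR',441,5,60)]:
    p=P(u,v,z);print(n,p.round(1),T(p))
zz=c['z_map'];print('z',dep(c,230/1.25,140/1.25),dep(c,230,100))
E
python3 - <<'E'
import sys;sys.path.insert(0,'.')
from h import *
c=load('wrist');crop(c,'w3.png',90,0,340,140,3.2)
E
```

```text
front [548.10859854   8.90593453] [ 536.55113044 -104.65595897] 114.14849418761285
yaw -0.10142320866665064
corner [615.29601172  -2.52976597]
cBL [597.6 -24.6] [-15.4 -23.7]
cBR [579.7 -98.8] [-25.7 -99.4]
cFR [544.9 -90.5] [-61.1 -94.7]
cFL [562.8 -16.1] [-50.9 -18.8]
stop inner back [610.8  -6.8] [-4.1 -4.7]
stop inner front [576.3  -2.2] [-38.9  -3.6]
rail top front edge [605.7 -50.3] [ -4.8 -48.5]
rail L [608.4 -12.2] [ -5.8 -10.4]
rail R [603.9 -84.1] [ -3.  -82.3]
rightedge [ 590.8 -115.5] [ -13.  -114.9]
tip [ 556.3 -109.6] [ -47.8 -112.5]
tip base [ 543.  -108.6] [ -61.2 -112.9]
readerR [ 596.9 -128.3] [  -5.6 -127. ]
z [554.00237347 -30.42769111  27.86827642] [558.76779829 -59.34213583  32.41997287]
```

View pics/w3.png

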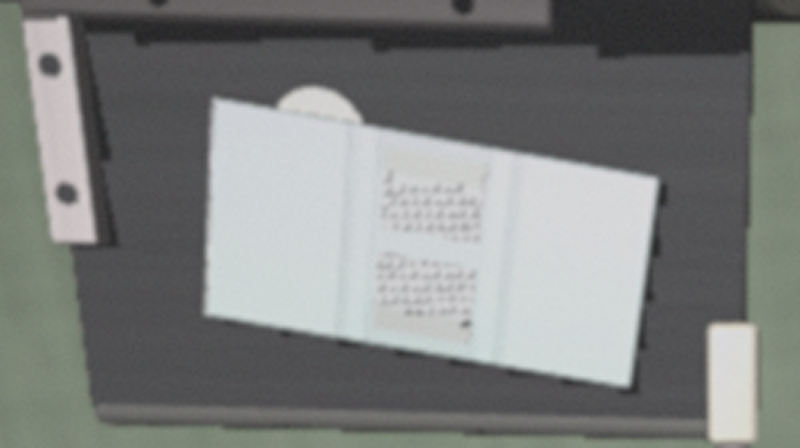

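The crop shows the rail's front top edge from (75,16) to its end at (550,26), and the stop's inner top edge from (72,20) to (98,240). The chamber is at (212,97), (659,178), (631,388) and (204,317), clear of both. The outer front edge runs (100,424) to (705,434).

```bash
python3 - <<'E'
from h import *
c=load('wrist');P=lambda u,v,z:onz(c,90+u/3.2,v/3.2,z)[:2]
ra,rb=P(75,16,33),P(550,26,33);d=ra-rb;print('rail yaw',np.arctan2(-d[0],d[1]),np.linalg.norm(d))
fa,fb=P(100,424,28),P(705,434,28);d=fa-fb;print('front yaw',np.arctan2(-d[0],d[1]),fa,fb)
sa,sb=P(72,20,33),P(98,240,33);d=sa-sb;print('stop yaw',np.arctan2(d[1],d[0]),np.linalg.norm(d))
ea,eb=P(750,60,28),P(746,300,28);d=ea-eb;print('redge yaw',np.arctan2(d[1],d[0]),ea,eb)
yaw=-0.075;X=np.array([np.cos(yaw),np.sin(yaw)]);Y=np.array([-X[1],X[0]])
for n,p in dict(ra=ra,rb=rb,fa=fa,fb=fb,sa=sa,sb=sb,ea=ea,eb=eb,cBL=P(212,97,32),cBR=P(659,178,32),cFR=P(631,388,32),cFL=P(204,317,32)).items(): print(n,p.round(1),round(p@X,1),round(p@Y,1))
E
```

```text
rail yaw -0.09216365442147048 78.25118422807967
front yaw -0.08908174326596775 [544.99773797   8.8822438 ] [ 535.0001836  -103.04972584]
stop yaw -0.1059028658912719 34.342909648078795
redge yaw -0.08663458954239862 [ 597.37417677 -115.70760857] [ 558.3061864 -112.3144759]
ra [611.2  -5.1] 609.8 40.7
rb [604. -83.] 608.5 -37.5
fa [545.    8.9] 542.8 49.7
fb [ 535. -103.] 541.2 -62.7
sa [610.6  -4.4] 609.2 41.3
sb [576.5  -0.8] 574.9 42.4
ea [ 597.4 -115.7] 604.4 -70.6
eb [ 558.3 -112.3] 565.2 -70.2
cBL [597.6 -24.7] 597.8 20.1
cBR [579.5 -98.8] 585.2 -55.1
cFR [544.6 -90.5] 549.9 -49.4
cFL [562.4 -16.1] 562.1 26.1
```

```bash
cat >> h.py <<'E'
yaw=-0.09;X=np.array([np.cos(yaw),np.sin(yaw)]);Y=np.array([-X[1],X[0]]);O=609.4*X+51.0*Y
def tray(p): p=np.asarray(p)[:2];return np.array([(p-O)@X,(p-O)@Y])
def world(a,b): return O+a*X+b*Y
def go(tcp,az):  # slide(mm) and yaw to bring tcp & probe azimuth
    s=arm.sense();R=rot();a=np.arctan2(-R[1,0],-R[0,0])
    return (R.T@(np.array(tcp)-s['tool_pos'])).round(1), round(a-az,3)
def tcp_for(a,b,z,az): # tip at tray a,b ; tcp height z
    t=world(a,b);return np.r_[t-71*np.array([np.cos(az+.009),np.sin(az+.009)]),z]
E
python3 - <<'E'
from h import *
c=load('wrist')
for v in range(103,138,3): print(v,dep(c,318.5,v).round(1))
for v in range(140,300,20): print(v,dep(c,319,v).round(1))
print('disc',dep(c,188,29),dep(c,170,25))
print(tray(arm.sense()['tool_pos']),go(tcp_for(-78,-82,60,yaw),yaw), tcp_for(-78,-82,60,yaw))
E
```

```text
103 [ 555.5 -109.6  107. ]
106 [ 554.4 -109.5  106.3]
109 [ 553.4 -109.4  106.7]
112 [ 552.4 -109.3  107.7]
115 [ 551.2 -109.2  106.1]
118 [ 550.2 -109.2  107.1]
121 [ 549.1 -109.1  106.9]
124 [ 548.1 -109.   108. ]
127 [ 546.9 -108.9  107.3]
130 [ 545.9 -108.9  107.8]
133 [ 544.6 -108.8  106.7]
136 [ 543.5 -108.7  106.6]
140 [ 541.8 -108.7  105.2]
160 [ 534.1 -108.2  105.3]
180 [ 526.3 -107.6  106. ]
200 [ 518.3 -107.   106.6]
220 [ 510.5 -106.5  108.3]
240 [ 501.5 -105.8  107.5]
260 [ 492.5 -105.2  107.4]
280 [ 483.1 -104.5  107.4]
disc [597.72558665 -40.66213188  28.0140738 ] [600.16335146 -31.68810036  29.40009296]
[-116.56101752 -112.04108909] (array([ 31.9,  40.3, -29.9]), np.float64(0.017)) [455.69583548 -72.89128242  60.        ]
```

Request:
{"op": "send_rows", "data": {
  "series": [
    {"slide": [0.5, 0, -0.4], "yaw": 0.005},
    {"slide": [1.4, 0.2, -1.2], "yaw": 0.01},
    {"slide": [2.3, 0.8, -2.1], "yaw": 0.017},
    {"slide": [2.9, 1.8, -2.7], "yaw": 0.017},
    {"slide": [3.2, 3.0, -3.0], "yaw": 0.017},
    {"slide": [3.2, 4.4, -3.0], "yaw": 0.017},
    {"slide": [3.2, 5.6, -3.0], "yaw": 0.017},
    {"slide": [3.2, 6.5, -3.0], "yaw": 0.017},
    {"slide": [3.2, 6.9, -3.0], "yaw": 0.017},
    {"slide": [3.2, 7.0, -3.0], "yaw": 0.017}
  ]
}}

```text
clock: 7.12
tool_pos: [454.8, -72.5, 29.3]
ee_rot: [-1.571, -0.002, 3.051]
wrist_force: [-0.4, 0.6, 0.1]
finger_gap: 7.6
```

Request:
{"op": "send_rows", "data": {
  "series": [
    {"slide": [-0.1, 0, 0], "yaw": 0},
    {"slide": [-0.2, 0, 0], "yaw": 0},
    {"slide": [-0.4, 0, 0], "yaw": 0},
    {"slide": [-0.6, 0, 0], "yaw": 0},
    {"slide": [-0.8, 0, 0], "yaw": 0},
    {"slide": [-1.0, 0, 0], "yaw": 0},
    {"slide": [-1.1, 0, 0], "yaw": 0},
    {"slide": [-1.2, 0, 0], "yaw": 0},
    {"slide": [-1.2, 0, 0], "yaw": 0},
    {"slide": [-1.2, 0, 0], "yaw": 0}
  ]
}}

```text
clock: 7.95
tool_pos: [467.5, -73.9, 30.2]
ee_rot: [-1.571, -0.0, 3.051]
wrist_force: [0.2, -0.0, -0.4]
finger_gap: 7.8
```

```bash
python3 - <<'E'
from h import *
c=cam('wrist'); s=arm.sense();print(s['tool_pos'],tray(s['tool_pos']),s['ee_rot'],s['wrist_force'],rot()[:,0])
crop(c,'w4.png',60,0,360,225,2.66)
E
```

```text
[467.47213925 -73.86613075  30.22935123] [-137.18086464  -82.55145713] [-1.57084245e+00 -2.07327811e-04  3.05143806e+00] [-0.04935769  0.25079678  0.14914225] [-9.95938805e-01  9.00325134e-02  2.07327810e-04]
```

View pics/w4.png

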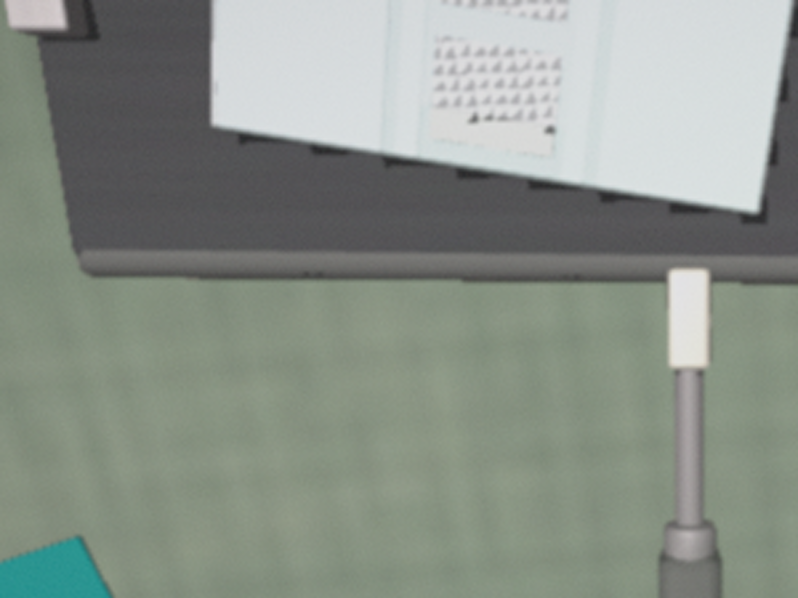

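The tip is level, square to the tray's front, at (688,268). It lines up with the lagging right end of the glass, whose front face is about 9 mm ahead. I'll push about 16 mm to swing that end round.

Request:
{"op": "send_rows", "data": {
  "series": [
    {"slide": [-0.2, 0, 0], "yaw": 0},
    {"slide": [-0.5, 0, 0], "yaw": 0},
    {"slide": [-0.75, 0, 0], "yaw": 0},
    {"slide": [-0.9, 0, 0], "yaw": 0},
    {"slide": [-1.05, 0, 0], "yaw": 0},
    {"slide": [-1.2, 0, 0], "yaw": 0},
    {"slide": [-1.35, 0, 0], "yaw": 0},
    {"slide": [-1.5, 0, 0], "yaw": 0},
    {"slide": [-1.6, 0, 0], "yaw": 0},
    {"slide": [-1.6, 0, 0], "yaw": 0}
  ]
}}

```text
clock: 8.83
tool_pos: [483.7, -75.4, 30.3]
ee_rot: [-1.571, 0.0, 3.051]
wrist_force: [0.1, 0.5, -0.1]
finger_gap: 7.4
```

```bash
cat >> h.py <<'E'
def glass(c,show=0):
    # bright plate segmentation -> min area rect, tray coords of top (z=32) corners
    hsv=cv2.cvtColor(c['img'],cv2.COLOR_RGB2HSV)
    R=cv2.Rodrigues(c['rvec'])[0]
    m=((hsv[...,2]>165)&(hsv[...,1]<40)).astype(np.uint8)
    poly=np.array([proj(c,np.r_[world(a,b),30]) for a,b in [(3,-1),(3,-116),(-68,-116),(-68,-1)]])
    k=np.zeros_like(m);cv2.fillPoly(k,[poly.astype(np.int32)],1);m&=k
    m=cv2.morphologyEx(m,cv2.MORPH_CLOSE,np.ones((9,9)));m=cv2.morphologyEx(m,cv2.MORPH_OPEN,np.ones((15,15)))
    cs=max(cv2.findContours(m,0,cv2.CHAIN_APPROX_NONE)[0],key=cv2.contourArea)
    pts=np.array([tray(onz(c,u,v,32)) for u,v in cs[:,0]],np.float32)
    (cx,cy),(w,h),an=cv2.minAreaRect(pts);b=cv2.boxPoints(((cx,cy),(w,h),an))
    return (cx,cy),(w,h),b[np.argsort(b[:,1])].round(1)
E
python3 - <<'E'
from h import *
print('before',glass(load('wrist')))
c=cam('wrist'); s=arm.sense();print(tray(s['tool_pos']),s['tool_pos'][2],s['wrist_force']);print(glass(c));a=cam('top');print(glass(a))
crop(c,'w5.png',60,0,360,225,2.66)
E
```

```text
before ((-44.702091217041016, -55.9536018371582), (25.723478317260742, 78.40827941894531), array([[-57.6, -95.2],
       [-31.8, -95.2],
       [-57.6, -16.8],
       [-31.8, -16.7]], dtype=float32))
[-120.94580838  -82.61071993] 30.327444852109537 [0.17543833 1.03102119 0.31246097]
((-38.749603271484375, -54.96170425415039), (76.02269744873047, 47.3754997253418), array([[-15.5, -93.3],
       [-62.9, -92.7],
       [-14.6, -17.2],
       [-62. , -16.7]], dtype=float32))Traceback (most recent call last):
  File "<stdin>", line 3, in <module>
  File "h.py", line 43, in glass
    cs=max(cv2.findContours(m,0,cv2.CHAIN_APPROX_NONE)[0],key=cv2.contourArea)
ValueError: max() iterable argument is empty
```

```bash
cat >> h.py <<'E'
def edges(c):
    m=((cv2.cvtColor(c['img'],cv2.COLOR_RGB2HSV)[...,2]>150)).astype(np.uint8)
    # rectified tray view at z=32, 4 px/mm ; rows = x from +5 to -70, cols = y from 0 to -115
    gx,gy=np.meshgrid(np.arange(0.5,-70,-.25),np.arange(6,-116,-.25),indexing='ij')
    P=O+gx[...,None]*X+gy[...,None]*Y
    R=cv2.Rodrigues(c['rvec'])[0];q=np.dstack([P,np.full(gx.shape,32.)])@R.T+c['tvec'].ravel()
    a=q[...,:2]/q[...,2:];s=1+c['k1']*(a**2).sum(-1)
    im=cv2.remap(c['img'],(c['fx']*a[...,0]*s+c['cx']).astype(np.float32),(c['fy']*a[...,1]*s+c['cy']).astype(np.float32),1)
    cv2.imwrite('pics/rect.png',im[...,::-1]);np.save('/tmp/rect.npy',im)
    v=cv2.cvtColor(im,cv2.COLOR_RGB2HSV)[...,2]>165
    out={}
    for y in (-15,-20,-25,-30,-70,-75,-80,-85,-90):
        j=int((6-y)/.25);r=np.flatnonzero(v[:,j]);out[y]=(0.5-r[0]*.25,0.5-r[-1]*.25) if len(r) else None
    e={}
    for x in (-10,-15,-20,-25,-30,-40,-45):
        r=np.flatnonzero(v[int((.5-x)/.25)])*-.25+6;r=r[r<-2.0];e[x]=(r.max(),r.min()) if len(r) else None
    print('x-range at y:',out);print('y-range at x:',e)
E
python3 - <<'E'
from h import *
edges(load('wrist'))
E
```

```text
x-range at y: {-15: None, -20: (np.float64(-15.5), np.float64(-48.25)), -25: (np.float64(-15.5), np.float64(-48.25)), -30: (np.float64(-15.5), np.float64(-48.5)), -70: (np.float64(-15.5), np.float64(-49.0)), -75: (np.float64(-15.5), np.float64(-49.0)), -80: (np.float64(-15.5), np.float64(-63.75)), -85: (np.float64(-15.5), np.float64(-49.25)), -90: (np.float64(-15.5), np.float64(-49.25))}
y-range at x: {-10: None, -15: None, -20: (np.float64(-17.5), np.float64(-93.0)), -25: (np.float64(-17.25), np.float64(-93.0)), -30: (np.float64(-17.25), np.float64(-93.0)), -40: (np.float64(-17.0), np.float64(-92.75)), -45: (np.float64(-17.0), np.float64(-92.75))}
```

The glass is now almost parallel: its front edge is -48.3 mm at the left and -49.3 mm at the right. Next I back off, shift to just right of the middle, and push most of the way to the rail.

Request:
{"op": "send_rows", "data": {
  "series": [
    {"slide": [0.15, 0, 0], "yaw": 0},
    {"slide": [0.4, 0, 0], "yaw": 0},
    {"slide": [0.5, 0, -0.3], "yaw": 0},
    {"slide": [0.5, 0, -0.9], "yaw": 0},
    {"slide": [0.5, 0, -1.6], "yaw": 0},
    {"slide": [0.5, 0, -2.1], "yaw": 0},
    {"slide": [0.5, 0, -2.3], "yaw": 0},
    {"slide": [0.5, 0, -2.3], "yaw": 0},
    {"slide": [0.3, 0, -2.3], "yaw": 0},
    {"slide": [0.1, 0, -2.3], "yaw": 0}
  ]
}}

```text
clock: 9.77
tool_pos: [484.8, -52.4, 30.3]
ee_rot: [-1.571, 0.0, 3.052]
wrist_force: [0.0, -0.5, 0.5]
finger_gap: 8.0
```

Request:
{"op": "send_rows", "data": {
  "series": [
    {"slide": [-0.1, 0, 0], "yaw": 0},
    {"slide": [-0.25, 0, 0], "yaw": 0},
    {"slide": [-0.4, 0, 0], "yaw": 0},
    {"slide": [-0.55, 0, 0], "yaw": 0},
    {"slide": [-0.7, 0, 0], "yaw": 0},
    {"slide": [-0.8, 0, 0], "yaw": 0},
    {"slide": [-0.9, 0, 0], "yaw": 0},
    {"slide": [-1.0, 0, 0], "yaw": 0},
    {"slide": [-1.05, 0, 0], "yaw": 0},
    {"slide": [-1.1, 0, 0], "yaw": 0}
  ]
}}

```text
clock: 10.6
tool_pos: [495.6, -53.3, 30.3]
ee_rot: [-1.571, -0.0, 3.051]
wrist_force: [0.5, 0.4, -0.7]
finger_gap: 7.8
```

```bash
python3 - <<'E'
from h import *
c=cam('wrist'); s=arm.sense();print(tray(s['tool_pos']),s['tool_pos'][2],s['wrist_force']);edges(c);cam('top');cam('side')
E
```

```text
[-110.95635181  -59.61309618] 30.299873749238618 [-0.79788226 -0.32150239 -1.50590402]
x-range at y: {-15: None, -20: (np.float64(-5.75), np.float64(-40.0)), -25: (np.float64(-5.75), np.float64(-40.0)), -30: (np.float64(-5.75), np.float64(-40.0)), -70: (np.float64(-5.75), np.float64(-39.25)), -75: (np.float64(-5.75), np.float64(-39.25)), -80: (np.float64(-5.75), np.float64(-39.0)), -85: (np.float64(-5.75), np.float64(-39.0)), -90: (np.float64(-5.75), np.float64(-39.0))}
y-range at x: {-10: (np.float64(-16.5), np.float64(-92.25)), -15: (np.float64(-16.25), np.float64(-92.25)), -20: (np.float64(-16.5), np.float64(-92.25)), -25: (np.float64(-16.5), np.float64(-92.25)), -30: (np.float64(-16.75), np.float64(-92.5)), -40: (np.float64(-17.0), np.float64(-61.0)), -45: (np.float64(-56.0), np.float64(-61.75))}
```

Request:
{"op": "send_rows", "data": {
  "series": [
    {"slide": [0.15, 0, 0], "yaw": 0},
    {"slide": [0.3, 0, 0], "yaw": 0},
    {"slide": [0.3, 0, -0.5], "yaw": 0},
    {"slide": [0.3, 0, -1.0], "yaw": 0},
    {"slide": [0.3, 0, -1.2], "yaw": 0},
    {"slide": [0.2, 0, -1.2], "yaw": 0},
    {"slide": [0.05, 0, -1.2], "yaw": 0},
    {"slide": [-0.1, 0, -1.2], "yaw": 0},
    {"slide": [-0.2, 0, -1.2], "yaw": 0},
    {"slide": [-0.25, 0, -1.2], "yaw": 0}
  ]
}}

```text
clock: 11.58
tool_pos: [499.4, -41.8, 30.4]
ee_rot: [-1.571, 0.0, 3.051]
wrist_force: [-0.0, 0.2, -0.4]
finger_gap: 7.8
```

```bash
cat >> h.py <<'E'
def force(n=5):
    f=[];c=None
    for _ in range(n): c=cam('wrist');f.append(arm.sense()['wrist_force'])
    f=np.array(f);s=arm.sense();print('F tray x,y,z:',(f.mean(0)[:2]@X).round(2),(f.mean(0)[:2]@Y).round(2),f.mean(0)[2].round(2),'std',f.std(0).round(2),'tcp',tray(s['tool_pos']).round(2),s['tool_pos'][2].round(2),s['clock']);return c
E
python3 - <<'E'
from h import *
edges(force())
E
```

```text
F tray x,y,z: -0.04 -0.13 -0.3 std [0.69 0.37 0.29] tcp [-108.6   -47.67] 30.27 11.8333
x-range at y: {-15: None, -20: (np.float64(-3.25), np.float64(-36.75)), -25: (np.float64(-3.25), np.float64(-36.75)), -30: (np.float64(-3.25), np.float64(-36.75)), -70: (np.float64(-3.25), np.float64(-36.75)), -75: (np.float64(-3.25), np.float64(-36.75)), -80: (np.float64(-3.25), np.float64(-36.75)), -85: (np.float64(-3.25), np.float64(-36.75)), -90: (np.float64(-3.25), np.float64(-36.75))}
y-range at x: {-10: (np.float64(-17.25), np.float64(-93.25)), -15: (np.float64(-17.25), np.float64(-93.25)), -20: (np.float64(-17.25), np.float64(-93.25)), -25: (np.float64(-17.25), np.float64(-93.25)), -30: (np.float64(-17.25), np.float64(-93.0)), -40: (np.float64(-44.25), np.float64(-49.75)), -45: (np.float64(-44.0), np.float64(-49.75))}
```

Request:
{"op": "send_rows", "data": {
  "series": [
    {"slide": [0.15, 0, 0], "yaw": 0},
    {"slide": [0.2, 0, 0], "yaw": 0},
    {"slide": [0.2, 0, 0.4], "yaw": 0},
    {"slide": [0.2, 0, 0.8], "yaw": 0},
    {"slide": [0.2, 0, 0.8], "yaw": 0},
    {"slide": [0.15, 0, 0.8], "yaw": 0},
    {"slide": [0.08, 0, 0.8], "yaw": 0},
    {"slide": [0.02, 0, 0.8], "yaw": 0},
    {"slide": [-0.03, 0, 0.8], "yaw": 0},
    {"slide": [-0.05, 0, 0.8], "yaw": 0}
  ]
}}

```text
clock: 12.67
tool_pos: [499.0, -49.6, 30.3]
ee_rot: [-1.571, -0.0, 3.052]
wrist_force: [0.0, 0.6, -0.7]
finger_gap: 7.8
```

```bash
python3 - <<'E'
from h import *
edges(force())
E
```

```text
F tray x,y,z: 0.31 -0.13 -0.17 std [0.21 0.83 0.66] tcp [-108.09  -55.55] 30.29 12.9167
x-range at y: {-15: None, -20: (np.float64(-2.75), np.float64(-36.25)), -25: (np.float64(-2.75), np.float64(-36.5)), -30: (np.float64(-2.75), np.float64(-36.5)), -70: (np.float64(-2.75), np.float64(-36.5)), -75: (np.float64(-2.75), np.float64(-36.5)), -80: (np.float64(-2.75), np.float64(-36.5)), -85: (np.float64(-2.75), np.float64(-36.5)), -90: (np.float64(-2.75), np.float64(-36.5))}
y-range at x: {-10: (np.float64(-17.25), np.float64(-93.25)), -15: (np.float64(-17.25), np.float64(-93.25)), -20: (np.float64(-17.25), np.float64(-93.0)), -25: (np.float64(-17.25), np.float64(-93.0)), -30: (np.float64(-17.25), np.float64(-93.0)), -40: (np.float64(-52.0), np.float64(-57.5)), -45: (np.float64(-52.0), np.float64(-57.75))}
```

Request:
{"op": "send_rows", "data": {
  "series": [
    {"slide": [-0.01, 0, 0], "yaw": 0},
    {"slide": [-0.02, 0, 0], "yaw": 0},
    {"slide": [-0.03, 0, 0], "yaw": 0},
    {"slide": [-0.04, 0, 0], "yaw": 0},
    {"slide": [-0.04, 0, 0], "yaw": 0},
    {"slide": [-0.04, 0, 0], "yaw": 0},
    {"slide": [-0.04, 0, 0], "yaw": 0},
    {"slide": [-0.04, 0, 0], "yaw": 0},
    {"slide": [-0.04, 0, 0], "yaw": 0},
    {"slide": [-0.04, 0, 0], "yaw": 0}
  ]
}}

```text
clock: 13.75
tool_pos: [499.3, -49.7, 30.3]
ee_rot: [-1.571, -0.0, 3.051]
wrist_force: [-0.4, 0.2, -0.9]
finger_gap: 7.4
```

```bash
python3 - <<'E'
from h import *
edges(force())
E
```

```text
F tray x,y,z: -0.39 0.31 -0.05 std [0.79 0.74 0.38] tcp [-107.69  -55.59] 30.28 14.0
x-range at y: {-15: None, -20: (np.float64(-2.5), np.float64(-36.25)), -25: (np.float64(-2.5), np.float64(-36.25)), -30: (np.float64(-2.5), np.float64(-36.25)), -70: (np.float64(-2.5), np.float64(-36.0)), -75: (np.float64(-2.5), np.float64(-36.25)), -80: (np.float64(-2.5), np.float64(-36.25)), -85: (np.float64(-2.5), np.float64(-36.25)), -90: (np.float64(-2.5), np.float64(-36.0))}
y-range at x: {-10: (np.float64(-17.25), np.float64(-93.0)), -15: (np.float64(-17.25), np.float64(-93.0)), -20: (np.float64(-17.25), np.float64(-93.0)), -25: (np.float64(-17.25), np.float64(-93.25)), -30: (np.float64(-17.25), np.float64(-93.25)), -40: (np.float64(-52.0), np.float64(-57.75)), -45: (np.float64(-52.0), np.float64(-57.75))}
```

Request:
{"op": "send_rows", "data": {
  "series": [
    {"slide": [-0.01, 0, 0], "yaw": 0},
    {"slide": [-0.02, 0, 0], "yaw": 0},
    {"slide": [-0.03, 0, 0], "yaw": 0},
    {"slide": [-0.04, 0, 0], "yaw": 0},
    {"slide": [-0.04, 0, 0], "yaw": 0},
    {"slide": [-0.04, 0, 0], "yaw": 0},
    {"slide": [-0.04, 0, 0], "yaw": 0},
    {"slide": [-0.04, 0, 0], "yaw": 0},
    {"slide": [-0.04, 0, 0], "yaw": 0},
    {"slide": [-0.04, 0, 0], "yaw": 0}
  ]
}}

```text
clock: 14.83
tool_pos: [499.6, -49.7, 30.2]
ee_rot: [-1.571, -0.0, 3.051]
wrist_force: [-0.1, 0.2, -0.1]
finger_gap: 7.6
```

```bash
python3 - <<'E'
from h import *
edges(force())
E
```

```text
F tray x,y,z: -1.14 0.15 0.18 std [0.31 0.27 0.14] tcp [-107.35  -55.55] 30.26 15.0833
x-range at y: {-15: None, -20: (np.float64(-2.25), np.float64(-35.75)), -25: (np.float64(-2.25), np.float64(-35.75)), -30: (np.float64(-2.25), np.float64(-35.75)), -70: (np.float64(-2.0), np.float64(-35.75)), -75: (np.float64(-2.0), np.float64(-35.75)), -80: (np.float64(-2.0), np.float64(-35.75)), -85: (np.float64(-2.0), np.float64(-36.0)), -90: (np.float64(-2.0), np.float64(-35.75))}
y-range at x: {-10: (np.float64(-17.25), np.float64(-93.0)), -15: (np.float64(-17.25), np.float64(-93.0)), -20: (np.float64(-17.25), np.float64(-93.0)), -25: (np.float64(-17.25), np.float64(-93.25)), -30: (np.float64(-17.25), np.float64(-93.25)), -40: (np.float64(-52.0), np.float64(-57.75)), -45: (np.float64(-52.0), np.float64(-57.75))}
```

Request:
{"op": "send_rows", "data": {
  "series": [
    {"slide": [-0.01, 0, 0], "yaw": 0},
    {"slide": [-0.02, 0, 0], "yaw": 0},
    {"slide": [-0.03, 0, 0], "yaw": 0},
    {"slide": [-0.03, 0, 0], "yaw": 0},
    {"slide": [-0.03, 0, 0], "yaw": 0},
    {"slide": [-0.03, 0, 0], "yaw": 0},
    {"slide": [-0.03, 0, 0], "yaw": 0},
    {"slide": [-0.03, 0, 0], "yaw": 0},
    {"slide": [-0.03, 0, 0], "yaw": 0},
    {"slide": [-0.03, 0, 0], "yaw": 0}
  ]
}}

```text
clock: 15.92
tool_pos: [499.8, -49.7, 30.2]
ee_rot: [-1.571, -0.0, 3.051]
wrist_force: [-2.9, 1.9, 0.6]
finger_gap: 7.6
```

```bash
python3 - <<'E'
from h import *
edges(force())
E
```

```text
F tray x,y,z: -2.64 0.64 0.33 std [0.44 0.24 0.19] tcp [-107.15  -55.55] 30.21 16.1667
x-range at y: {-15: None, -20: (np.float64(-2.0), np.float64(-35.5)), -25: (np.float64(-2.0), np.float64(-35.5)), -30: (np.float64(-2.0), np.float64(-35.5)), -70: (np.float64(-2.0), np.float64(-35.75)), -75: (np.float64(-2.0), np.float64(-36.0)), -80: (np.float64(-2.0), np.float64(-36.0)), -85: (np.float64(-2.0), np.float64(-36.0)), -90: (np.float64(-2.0), np.float64(-36.0))}
y-range at x: {-10: (np.float64(-17.0), np.float64(-93.0)), -15: (np.float64(-17.0), np.float64(-93.0)), -20: (np.float64(-17.0), np.float64(-93.0)), -25: (np.float64(-17.0), np.float64(-93.0)), -30: (np.float64(-17.0), np.float64(-92.75)), -40: (np.float64(-51.75), np.float64(-57.5)), -45: (np.float64(-52.0), np.float64(-57.5))}
```

The force has risen to 2.6 N, so the glass is on the rail. The right end may lag by a few tenths, so I nudge there next.

Request:
{"op": "send_rows", "data": {
  "series": [
    {"slide": [0.1, 0, 0], "yaw": 0},
    {"slide": [0.25, 0, 0.2], "yaw": 0},
    {"slide": [0.25, 0, 0.8], "yaw": 0},
    {"slide": [0.25, 0, 1.6], "yaw": 0},
    {"slide": [0.25, 0, 2.3], "yaw": 0},
    {"slide": [0.25, 0, 2.7], "yaw": 0},
    {"slide": [0.2, 0, 2.7], "yaw": 0},
    {"slide": [0.1, 0, 2.7], "yaw": 0},
    {"slide": [0.03, 0, 2.7], "yaw": 0},
    {"slide": [0, 0, 2.7], "yaw": 0}
  ]
}}

```text
clock: 17.0
tool_pos: [497.1, -76.5, 30.1]
ee_rot: [-1.571, -0.001, 3.051]
wrist_force: [-2.7, -1.4, 0.6]
finger_gap: 7.7
```

```bash
python3 - <<'E'
from h import *
edges(force())
E
```

```text
F tray x,y,z: -2.26 -0.94 0.14 std [0.34 0.47 0.42] tcp [-107.42  -82.41] 30.08 17.25
x-range at y: {-15: None, -20: (np.float64(-2.25), np.float64(-35.5)), -25: (np.float64(-2.25), np.float64(-35.5)), -30: (np.float64(-2.25), np.float64(-35.5)), -70: (np.float64(-2.25), np.float64(-35.75)), -75: (np.float64(-2.25), np.float64(-36.0)), -80: (np.float64(-2.25), np.float64(-50.25)), -85: (np.float64(-2.25), np.float64(-36.0)), -90: (np.float64(-2.25), np.float64(-36.0))}
y-range at x: {-10: (np.float64(-17.0), np.float64(-92.75)), -15: (np.float64(-17.0), np.float64(-93.0)), -20: (np.float64(-17.0), np.float64(-92.75)), -25: (np.float64(-17.0), np.float64(-92.75)), -30: (np.float64(-17.0), np.float64(-92.75)), -40: (np.float64(-79.0), np.float64(-84.75)), -45: (np.float64(-79.0), np.float64(-84.75))}
```

Force comes up at the right end at the same line (2.3 N), so the long edge is flush on the rail. Now I retreat, lift, and swing round for the push along the rail.

Request:
{"op": "send_rows", "data": {
  "series": [
    {"slide": [0.2, 0, 0], "yaw": 0},
    {"slide": [0.6, 0, 0], "yaw": 0},
    {"slide": [1.4, 0, 0], "yaw": 0},
    {"slide": [2.4, 0, 0], "yaw": 0},
    {"slide": [3.4, -0.5, 0], "yaw": 0},
    {"slide": [4.0, -1.8, 0], "yaw": 0},
    {"slide": [4.0, -3.3, 0], "yaw": 0},
    {"slide": [4.0, -4.4, 0], "yaw": 0},
    {"slide": [4.0, -5.0, 0], "yaw": 0},
    {"slide": [4.0, -5.0, 0], "yaw": 0}
  ]
}}

```text
clock: 18.08
tool_pos: [459.1, -73.4, 82.1]
ee_rot: [-1.57, 0.004, 3.051]
wrist_force: [0.6, -1.2, -0.0]
finger_gap: 7.7
```

```bash
python3 - <<'E'
from h import *
cam('wrist');s=arm.sense();print(s['tool_pos'],s['q'][5]);az=yaw+np.pi/2-.3
for z in(80,30.3):print(tcp_for(-11,-104,z,az),go(tcp_for(-11,-104,z,az),az))
E
```

```text
[458.44586924 -73.26860494  81.10438665] 1.332311692002428
[ 564.81327699 -172.4776395    80.        ] (array([-114.9,    1.4,   89.2]), np.float64(-1.271))
[ 564.81327699 -172.4776395    30.3       ] (array([-114.8,   51.1,   89.2]), np.float64(-1.271))
```

Request:
{"op": "send_rows", "data": {
  "series": [
    {"slide": [0, 0, 0.5], "yaw": -0.06},
    {"slide": [0, 0, 1.5], "yaw": -0.18},
    {"slide": [0, 0, 3.0], "yaw": -0.3},
    {"slide": [-0.5, 0, 4.5], "yaw": -0.42},
    {"slide": [-1.5, 0, 6.0], "yaw": -0.54},
    {"slide": [-2.5, 0, 7.2], "yaw": -0.66},
    {"slide": [-3.5, 0, 8.2], "yaw": -0.78},
    {"slide": [-4.5, 0, 8.8], "yaw": -0.9},
    {"slide": [-5.5, 0, 8.9], "yaw": -1.02},
    {"slide": [-6.0, 0, 8.9], "yaw": -1.13}
  ]
}}

```text
clock: 18.97
tool_pos: [509.9, -167.6, 79.2]
ee_rot: [-1.572, 0.0, -2.097]
wrist_force: [-0.0, -0.0, -0.1]
finger_gap: 7.7
```

```bash
python3 - <<'E'
from h import *
cam('wrist');cam('wrist');s=arm.sense();print(s['tool_pos'],s['q'][5]);az=yaw+np.pi/2-.3
for z in(80,30.3):print(go(tcp_for(-11,-104,z,az),az))
E
```

```text
[ 509.53164067 -167.07901952   79.19007095] 0.06590247175779364
(array([-23.3,  -0.9,  50.4]), np.float64(-0.14))
(array([-23.3,  48.8,  50.5]), np.float64(-0.14))
```

Request:
{"op": "send_rows", "data": {
  "series": [
    {"slide": [-0.2, 0, 0.5], "yaw": -0.02},
    {"slide": [-0.5, 0, 1.2], "yaw": -0.05},
    {"slide": [-0.9, 0, 2.0], "yaw": -0.08},
    {"slide": [-1.3, 0.3, 2.8], "yaw": -0.1},
    {"slide": [-1.7, 0.8, 3.6], "yaw": -0.12},
    {"slide": [-2.0, 1.4, 4.3], "yaw": -0.14},
    {"slide": [-2.2, 2.0, 4.8], "yaw": -0.14},
    {"slide": [-2.3, 2.4, 5.0], "yaw": -0.14},
    {"slide": [-2.3, 2.5, 5.0], "yaw": -0.14},
    {"slide": [-2.3, 2.5, 5.0], "yaw": -0.14}
  ]
}}

```text
clock: 19.9
tool_pos: [563.5, -172.2, 54.3]
ee_rot: [-1.573, 0.0, -1.962]
wrist_force: [-0.4, 0.2, -1.0]
finger_gap: 7.6
```

```bash
python3 - <<'E'
from h import *
for _ in range(4): c=cam('wrist')
s=arm.sense();print(s['tool_pos'],s['ee_rot']);az=yaw+np.pi/2-.3
print(go(tcp_for(-11,-104,30.3,az),az))
crop(c,'w6.png',0,0,640,400,1.25)
b=cam('top');edges(c)
E
```

```text
[ 564.15792496 -172.6538849    55.61520069] [-1.57043607e+00 -2.56907678e-05 -1.96207346e+00]
(array([-0.4, 25.3,  0.5]), np.float64(-0.001))
x-range at y: {-15: None, -20: None, -25: None, -30: None, -70: (np.float64(-0.5), np.float64(-35.75)), -75: (np.float64(-0.5), np.float64(-35.75)), -80: (np.float64(-0.75), np.float64(-35.75)), -85: (np.float64(-0.75), np.float64(-36.0)), -90: (np.float64(-0.75), np.float64(-36.0))}
y-range at x: {-10: (np.float64(-63.25), np.float64(-114.5)), -15: (np.float64(-61.5), np.float64(-115.75)), -20: (np.float64(-60.0), np.float64(-92.75)), -25: (np.float64(-58.5), np.float64(-92.75)), -30: (np.float64(-57.0), np.float64(-92.75)), -40: None, -45: None}
```

View pics/w6.png

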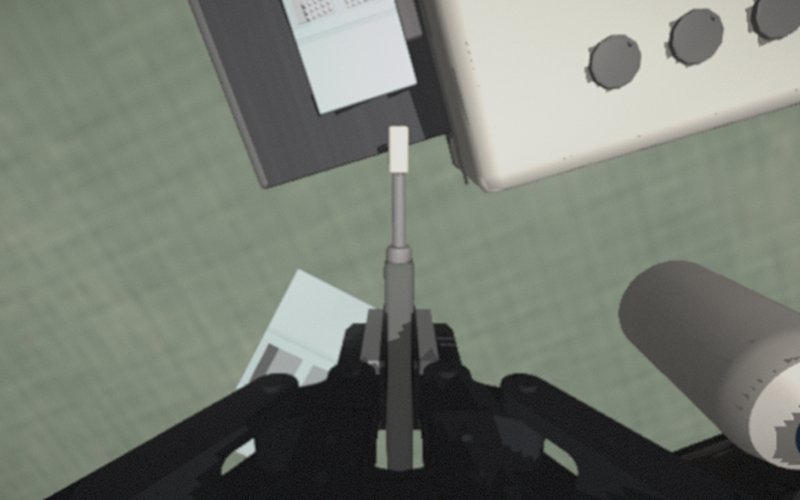

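The glass is flush on the rail (x -0.6 to -36 mm). Its right end is at about y -93 mm, (318,113)-(416,83) in the view. The tip at (398,127) is aimed at that end, biased towards the rail side. I lower and push along the rail.

Request:
{"op": "send_rows", "data": {
  "series": [
    {"slide": [0, 0.3, 0.05], "yaw": 0},
    {"slide": [0, 0.9, 0.05], "yaw": 0},
    {"slide": [0, 1.6, 0.05], "yaw": 0},
    {"slide": [0, 2.2, 0.05], "yaw": 0},
    {"slide": [0, 2.5, 0.05], "yaw": 0},
    {"slide": [0, 2.53, 0.05], "yaw": 0},
    {"slide": [-0.2, 2.53, -0.01], "yaw": 0},
    {"slide": [-0.4, 2.53, -0.07], "yaw": 0},
    {"slide": [-0.6, 2.53, -0.14], "yaw": 0},
    {"slide": [-0.76, 2.53, -0.19], "yaw": 0}
  ]
}}

```text
clock: 20.98
tool_pos: [565.5, -164.5, 30.2]
ee_rot: [-1.57, 0.0, -1.962]
wrist_force: [0.2, 0.2, -0.8]
finger_gap: 7.6
```

Request:
{"op": "send_rows", "data": {
  "series": [
    {"slide": [-0.1, 0, -0.03], "yaw": 0},
    {"slide": [-0.25, 0, -0.08], "yaw": 0},
    {"slide": [-0.4, 0, -0.12], "yaw": 0},
    {"slide": [-0.55, 0, -0.17], "yaw": 0},
    {"slide": [-0.7, 0, -0.22], "yaw": 0},
    {"slide": [-0.85, 0, -0.26], "yaw": 0},
    {"slide": [-1.0, 0, -0.31], "yaw": 0},
    {"slide": [-1.1, 0, -0.34], "yaw": 0},
    {"slide": [-1.2, 0, -0.37], "yaw": 0},
    {"slide": [-1.24, 0, -0.38], "yaw": 0}
  ]
}}

```text
clock: 21.82
tool_pos: [566.6, -151.7, 30.0]
ee_rot: [-1.571, 0.0, -1.962]
wrist_force: [0.5, -0.7, 0.2]
finger_gap: 7.8
```

```bash
cat >> h.py <<'E'
def tipt():
    s=arm.sense();R=rot();a=np.arctan2(-R[1,0],-R[0,0])+.009
    return tray(s['tool_pos'][:2]+71*np.array([np.cos(a),np.sin(a)]))
E
python3 - <<'E'
from h import *
edges(force());print('tip',tipt())
E
```

```text
F tray x,y,z: 0.16 -0.49 0.05 std [0.15 0.48 0.38] tcp [ -31.5  -151.38] 29.99 22.0667
x-range at y: {-15: None, -20: None, -25: None, -30: None, -70: (np.float64(-1.0), np.float64(-36.25)), -75: (np.float64(-1.0), np.float64(-36.25)), -80: (np.float64(-0.75), np.float64(-36.0)), -85: (np.float64(-7.75), np.float64(-13.25)), -90: (np.float64(-9.0), np.float64(-14.75))}
y-range at x: {-10: (np.float64(-48.0), np.float64(-93.25)), -15: (np.float64(-46.5), np.float64(-96.75)), -20: (np.float64(-45.0), np.float64(-82.25)), -25: (np.float64(-43.5), np.float64(-82.5)), -30: (np.float64(-41.75), np.float64(-82.5)), -40: None, -45: None}
tip [-11.05769449 -83.39018636]
```

Request:
{"op": "send_rows", "data": {
  "series": [
    {"slide": [-0.05, 0, -0.015], "yaw": 0},
    {"slide": [-0.1, 0, -0.03], "yaw": 0},
    {"slide": [-0.15, 0, -0.045], "yaw": 0},
    {"slide": [-0.2, 0, -0.06], "yaw": 0},
    {"slide": [-0.25, 0, -0.075], "yaw": 0},
    {"slide": [-0.3, 0, -0.09], "yaw": 0},
    {"slide": [-0.35, 0, -0.105], "yaw": 0},
    {"slide": [-0.4, 0, -0.12], "yaw": 0},
    {"slide": [-0.43, 0, -0.133], "yaw": 0},
    {"slide": [-0.43, 0, -0.133], "yaw": 0}
  ]
}}

```text
clock: 22.9
tool_pos: [567.0, -147.3, 30.0]
ee_rot: [-1.571, 0.0, -1.962]
wrist_force: [0.1, 0.3, -0.7]
finger_gap: 7.6
```

```bash
python3 - <<'E'
from h import *
edges(force());print('tip',tipt())
E
```

```text
F tray x,y,z: -0.19 0.24 0.03 std [0.36 0.41 0.68] tcp [ -31.49 -146.85] 29.99 23.15
x-range at y: {-15: None, -20: None, -25: None, -30: None, -70: (np.float64(-1.0), np.float64(-36.25)), -75: (np.float64(-0.75), np.float64(-36.0)), -80: (np.float64(-8.0), np.float64(-13.0)), -85: (np.float64(-9.0), np.float64(-14.75)), -90: (np.float64(-10.5), np.float64(-16.25))}
y-range at x: {-10: (np.float64(-43.5), np.float64(-88.75)), -15: (np.float64(-42.0), np.float64(-96.0)), -20: (np.float64(-40.5), np.float64(-78.0)), -25: (np.float64(-39.0), np.float64(-78.25)), -30: (np.float64(-37.25), np.float64(-78.5)), -40: None, -45: None}
tip [-11.05007828 -78.85395261]
```

Request:
{"op": "send_rows", "data": {
  "series": [
    {"slide": [-0.02, 0, -0.006], "yaw": 0},
    {"slide": [-0.04, 0, -0.012], "yaw": 0},
    {"slide": [-0.06, 0, -0.018], "yaw": 0},
    {"slide": [-0.08, 0, -0.024], "yaw": 0},
    {"slide": [-0.1, 0, -0.03], "yaw": 0},
    {"slide": [-0.115, 0, -0.035], "yaw": 0},
    {"slide": [-0.115, 0, -0.035], "yaw": 0},
    {"slide": [-0.115, 0, -0.035], "yaw": 0},
    {"slide": [-0.115, 0, -0.035], "yaw": 0},
    {"slide": [-0.115, 0, -0.035], "yaw": 0}
  ]
}}

```text
clock: 23.98
tool_pos: [567.1, -146.2, 30.0]
ee_rot: [-1.571, -0.0, -1.962]
wrist_force: [0.3, 0.3, -0.5]
finger_gap: 7.6
```

```bash
python3 - <<'E'
from h import *
edges(force());print('tip',tipt())
E
```

```text
F tray x,y,z: -0.31 0.32 -0.4 std [0.63 0.22 0.17] tcp [ -31.48 -145.65] 29.99 24.2333
x-range at y: {-15: None, -20: None, -25: None, -30: None, -70: (np.float64(-1.0), np.float64(-36.25)), -75: (np.float64(-0.75), np.float64(-36.0)), -80: (np.float64(-7.75), np.float64(-13.5)), -85: (np.float64(-9.25), np.float64(-15.0)), -90: (np.float64(-10.75), np.float64(-16.5))}
y-range at x: {-10: (np.float64(-42.25), np.float64(-87.75)), -15: (np.float64(-40.75), np.float64(-94.5)), -20: (np.float64(-39.25), np.float64(-77.0)), -25: (np.float64(-37.75), np.float64(-77.0)), -30: (np.float64(-36.0), np.float64(-77.25)), -40: None, -45: None}
tip [-11.0364663  -77.66097559]
```

Request:
{"op": "send_rows", "data": {
  "series": [
    {"slide": [-0.01, 0, -0.003], "yaw": 0},
    {"slide": [-0.02, 0, -0.006], "yaw": 0},
    {"slide": [-0.03, 0, -0.009], "yaw": 0},
    {"slide": [-0.04, 0, -0.012], "yaw": 0},
    {"slide": [-0.05, 0, -0.015], "yaw": 0},
    {"slide": [-0.05, 0, -0.015], "yaw": 0},
    {"slide": [-0.05, 0, -0.015], "yaw": 0},
    {"slide": [-0.05, 0, -0.015], "yaw": 0},
    {"slide": [-0.05, 0, -0.015], "yaw": 0},
    {"slide": [-0.05, 0, -0.015], "yaw": 0}
  ]
}}

```text
clock: 25.07
tool_pos: [567.2, -145.7, 30.0]
ee_rot: [-1.571, 0.0, -1.962]
wrist_force: [-0.8, -0.0, -0.2]
finger_gap: 7.7
```

```bash
python3 - <<'E'
from h import *
force();print('tip',tipt())
E
```

```text
F tray x,y,z: 0.1 0.14 -0.51 std [0.25 0.26 0.38] tcp [ -31.47 -145.14] 30.0 25.3167
tip [-11.02729977 -77.14630273]
```

Request:
{"op": "send_rows", "data": {
  "series": [
    {"slide": [-0.01, 0, -0.003], "yaw": 0},
    {"slide": [-0.02, 0, -0.006], "yaw": 0},
    {"slide": [-0.03, 0, -0.009], "yaw": 0},
    {"slide": [-0.04, 0, -0.012], "yaw": 0},
    {"slide": [-0.05, 0, -0.015], "yaw": 0},
    {"slide": [-0.05, 0, -0.015], "yaw": 0},
    {"slide": [-0.05, 0, -0.015], "yaw": 0},
    {"slide": [-0.05, 0, -0.015], "yaw": 0},
    {"slide": [-0.05, 0, -0.015], "yaw": 0},
    {"slide": [-0.05, 0, -0.015], "yaw": 0}
  ]
}}

```text
clock: 26.15
tool_pos: [567.2, -145.2, 30.0]
ee_rot: [-1.571, -0.0, -1.962]
wrist_force: [-0.0, -0.6, -0.6]
finger_gap: 7.6
```

```bash
python3 - <<'E'
from h import *
force(4);print('tip',tipt())
E
```

```text
F tray x,y,z: -0.15 -1.44 -0.37 std [0.41 0.37 0.4 ] tcp [ -31.46 -144.66] 30.0 26.35
tip [-11.01691204 -76.66444386]
```

Request:
{"op": "send_rows", "data": {
  "series": [
    {"slide": [-0.01, 0, -0.003], "yaw": 0},
    {"slide": [-0.02, 0, -0.006], "yaw": 0},
    {"slide": [-0.03, 0, -0.009], "yaw": 0},
    {"slide": [-0.03, 0, -0.009], "yaw": 0},
    {"slide": [-0.03, 0, -0.009], "yaw": 0},
    {"slide": [-0.03, 0, -0.009], "yaw": 0},
    {"slide": [-0.03, 0, -0.009], "yaw": 0},
    {"slide": [-0.03, 0, -0.009], "yaw": 0},
    {"slide": [-0.03, 0, -0.009], "yaw": 0},
    {"slide": [-0.03, 0, -0.009], "yaw": 0}
  ]
}}

```text
clock: 27.18
tool_pos: [567.2, -144.9, 30.0]
ee_rot: [-1.571, -0.0, -1.962]
wrist_force: [-0.5, -2.5, -0.7]
finger_gap: 7.7
```

```bash
python3 - <<'E'
from h import *
edges(force(4));print('tip',tipt())
E
```

```text
F tray x,y,z: 0.09 -2.25 -0.56 std [0.26 0.39 0.35] tcp [ -31.43 -144.34] 30.01 27.3833
x-range at y: {-15: None, -20: None, -25: None, -30: None, -70: (np.float64(-0.75), np.float64(-36.25)), -75: (np.float64(-0.75), np.float64(-36.0)), -80: (np.float64(-8.0), np.float64(-13.75)), -85: (np.float64(-9.5), np.float64(-15.25)), -90: (np.float64(-11.0), np.float64(-14.25))}
y-range at x: {-10: (np.float64(-41.0), np.float64(-86.75)), -15: (np.float64(-39.5), np.float64(-89.75)), -20: (np.float64(-38.0), np.float64(-76.25)), -25: (np.float64(-36.5), np.float64(-76.5)), -30: (np.float64(-34.75), np.float64(-76.5)), -40: None, -45: None}
tip [-10.99695026 -76.34930057]
```

I feel the stop: force along the rail is 2.3 N, and the glass end is at y about -76.3 mm with the rail edge still flush. I retreat straight back, lift, and go to the tray front.

Request:
{"op": "send_rows", "data": {
  "series": [
    {"slide": [0.1, 0, 0.03], "yaw": 0},
    {"slide": [0.4, 0, 0.12], "yaw": 0},
    {"slide": [1.0, 0, 0.31], "yaw": 0},
    {"slide": [1.8, 0, 0.55], "yaw": 0},
    {"slide": [2.5, 0, 0.77], "yaw": 0},
    {"slide": [2.87, -0.5, 0.89], "yaw": 0},
    {"slide": [2.87, -2.0, 0.89], "yaw": 0},
    {"slide": [2.87, -4.0, 0.89], "yaw": 0},
    {"slide": [2.87, -5.5, 0.89], "yaw": 0},
    {"slide": [2.87, -6.0, 0.89], "yaw": 0}
  ]
}}

```text
clock: 28.22
tool_pos: [566.2, -176.1, 93.2]
ee_rot: [-1.566, -0.0, -1.962]
wrist_force: [0.4, -0.3, 0.3]
finger_gap: 7.7
```

```bash
python3 - <<'E'
from h import *
cam('wrist');cam('wrist');s=arm.sense();print(s['tool_pos'])
print(go(np.array([485,-105,100.]),yaw))
E
```

```text
[ 565.52490971 -175.61067937   91.60652716]
(array([ -34.6,   -8.7, -101.3]), np.float64(1.269))
```

Request:
{"op": "send_rows", "data": {
  "series": [
    {"slide": [0, 0, -1.0], "yaw": 0.0},
    {"slide": [0, -0.2, -3.0], "yaw": 0.05},
    {"slide": [0, -0.4, -5.5], "yaw": 0.17},
    {"slide": [0, -0.6, -8.0], "yaw": 0.29},
    {"slide": [-0.3, -0.8, -9.5], "yaw": 0.41},
    {"slide": [-1.0, -0.9, -10.1], "yaw": 0.53},
    {"slide": [-2.0, -0.9, -10.1], "yaw": 0.65},
    {"slide": [-3.0, -0.9, -10.1], "yaw": 0.77},
    {"slide": [-3.4, -0.9, -10.1], "yaw": 0.89},
    {"slide": [-3.5, -0.9, -10.1], "yaw": 1.0}
  ]
}}

```text
clock: 29.15
tool_pos: [483.8, -102.9, 97.7]
ee_rot: [-1.572, -0.002, -2.967]
wrist_force: [-1.0, -0.5, -0.0]
finger_gap: 7.8
```

Request:
{"op": "send_rows", "data": {
  "series": [
    {"slide": [0, 0, 0], "yaw": 0.1},
    {"slide": [0, 0, 0], "yaw": 0.2},
    {"slide": [0, 0, 0], "yaw": 0.26},
    {"slide": [0, 0, 0], "yaw": 0.27},
    {"slide": [0, 0, 0], "yaw": 0.27},
    {"slide": [0, 0, 0], "yaw": 0.27},
    {"slide": [0, 0, 0], "yaw": 0.27},
    {"slide": [0, 0, 0], "yaw": 0.27},
    {"slide": [0, 0, 0], "yaw": 0.27},
    {"slide": [0, 0, 0], "yaw": 0.27}
  ]
}}

```text
clock: 29.98
tool_pos: [484.5, -104.0, 99.0]
ee_rot: [-1.571, 0.0, 3.052]
wrist_force: [0.3, -0.0, -0.3]
finger_gap: 7.9
```

```bash
python3 - <<'E'
from h import *
c=cam('wrist');s=arm.sense();print(s['tool_pos'],s['ee_rot'])
edges(c);crop(c,'w7.png',90,0,340,140,3.2)
print(go(tcp_for(-80,-52.5,60,yaw),yaw),go(tcp_for(-80,-52.5,17,yaw),yaw))
E
```

```text
[ 484.50760613 -103.96703303   99.05155364] [-1.57077337e+00  1.02159060e-04  3.05164658e+00]
x-range at y: {-15: (np.float64(-3.5), np.float64(-38.75)), -20: (np.float64(-3.25), np.float64(-38.5)), -25: (np.float64(-3.0), np.float64(-38.25)), -30: (np.float64(-3.0), np.float64(-38.0)), -70: (np.float64(-1.0), np.float64(-36.25)), -75: (np.float64(-1.0), np.float64(-36.0)), -80: None, -85: None, -90: None}
y-range at x: {-10: (np.float64(-2.25), np.float64(-76.0)), -15: (np.float64(-2.25), np.float64(-76.25)), -20: (np.float64(-2.25), np.float64(-76.5)), -25: (np.float64(-2.25), np.float64(-76.75)), -30: (np.float64(-2.25), np.float64(-76.75)), -40: None, -45: None}
(array([ 33.5,  39. , -57.9]), np.float64(0.0)) (array([ 33.5,  82. , -57.9]), np.float64(0.0))
```

View pics/w7.png

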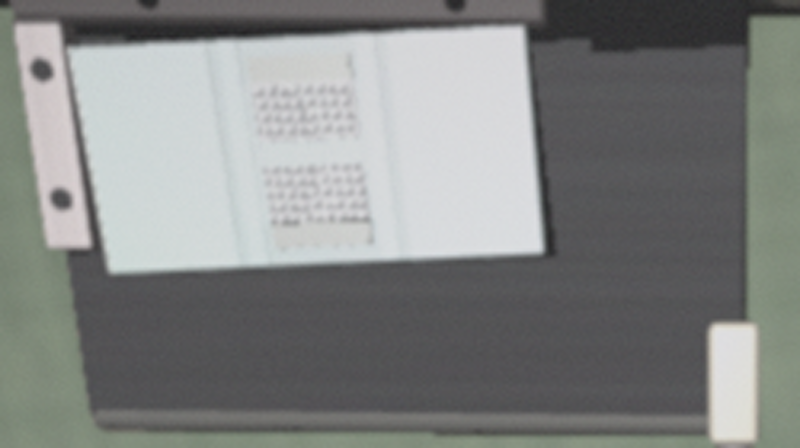

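The glass is seated at the stop end, but its left end has swung about 3 mm off the rail. Its back edge runs (68,48) to (527,27) against the rail edge at about y=22, so my rail-side push turned it. The fix is to nudge the lagging left part flush again, then re-touch the stop with a centred push.

Request:
{"op": "send_rows", "data": {
  "series": [
    {"slide": [0.2, 0, -0.8], "yaw": 0},
    {"slide": [0.5, 0.3, -2.4], "yaw": 0},
    {"slide": [0.8, 1.0, -4.4], "yaw": 0},
    {"slide": [0.8, 2.0, -6.4], "yaw": 0},
    {"slide": [0.8, 3.0, -7.8], "yaw": 0},
    {"slide": [0.8, 4.2, -8.6], "yaw": 0},
    {"slide": [0.8, 5.4, -8.65], "yaw": 0},
    {"slide": [0.8, 6.4, -8.65], "yaw": 0},
    {"slide": [0.8, 6.8, -8.65], "yaw": 0},
    {"slide": [0.8, 6.9, -8.65], "yaw": 0}
  ]
}}

```text
clock: 30.87
tool_pos: [483.5, -16.8, 29.2]
ee_rot: [-1.571, -0.002, 3.051]
wrist_force: [-0.8, 1.1, 0.4]
finger_gap: 7.9
```

Request:
{"op": "send_rows", "data": {
  "series": [
    {"slide": [0, 0, 0], "yaw": 0},
    {"slide": [0, 0, 0], "yaw": 0},
    {"slide": [-0.2, 0, 0], "yaw": 0},
    {"slide": [-0.4, 0, 0], "yaw": 0},
    {"slide": [-0.6, 0, 0], "yaw": 0},
    {"slide": [-0.8, 0, 0], "yaw": 0},
    {"slide": [-1.0, 0, 0], "yaw": 0},
    {"slide": [-1.1, 0, 0], "yaw": 0},
    {"slide": [-1.2, 0, 0], "yaw": 0},
    {"slide": [-1.2, 0, 0], "yaw": 0}
  ]
}}

```text
clock: 31.7
tool_pos: [496.4, -18.2, 30.0]
ee_rot: [-1.571, 0.0, 3.051]
wrist_force: [0.7, 0.6, 0.5]
finger_gap: 7.6
```

```bash
python3 - <<'E'
from h import *
edges(force(3));print('tip',tipt())
E
```

```text
F tray x,y,z: 0.01 -0.48 -0.45 std [0.25 0.34 0.45] tcp [-113.63  -24.45] 29.93 31.85
x-range at y: {-15: (np.float64(-8.5), np.float64(-38.75)), -20: (np.float64(-8.5), np.float64(-38.5)), -25: (np.float64(-8.5), np.float64(-56.5)), -30: (np.float64(-8.5), np.float64(-38.0)), -70: (np.float64(-8.5), np.float64(-36.25)), -75: (np.float64(-8.5), np.float64(-36.0)), -80: None, -85: None, -90: None}
y-range at x: {-10: (np.float64(-2.25), np.float64(-76.0)), -15: (np.float64(-2.25), np.float64(-76.25)), -20: (np.float64(-2.25), np.float64(-76.5)), -25: (np.float64(-2.25), np.float64(-76.75)), -30: (np.float64(-2.25), np.float64(-77.0)), -40: None, -45: (np.float64(-21.0), np.float64(-26.5))}
tip [-42.63347299 -23.82375998]
```

Request:
{"op": "send_rows", "data": {
  "series": [
    {"slide": [-0.1, 0, 0], "yaw": 0},
    {"slide": [-0.2, 0, 0], "yaw": 0},
    {"slide": [-0.3, 0, 0], "yaw": 0},
    {"slide": [-0.4, 0, 0], "yaw": 0},
    {"slide": [-0.47, 0, 0], "yaw": 0},
    {"slide": [-0.52, 0, 0], "yaw": 0},
    {"slide": [-0.56, 0, 0], "yaw": 0},
    {"slide": [-0.59, 0, 0], "yaw": 0},
    {"slide": [-0.6, 0, 0], "yaw": 0},
    {"slide": [-0.6, 0, 0], "yaw": 0}
  ]
}}

```text
clock: 32.68
tool_pos: [502.2, -18.7, 30.0]
ee_rot: [-1.571, -0.0, 3.051]
wrist_force: [-0.1, 0.1, -0.2]
finger_gap: 7.5
```

```bash
python3 - <<'E'
from h import *
edges(force(4));print('tip',tipt())
E
```

```text
F tray x,y,z: 0.3 0.21 -0.22 std [1.08 0.19 0.71] tcp [-107.49  -24.49] 30.02 32.8833
x-range at y: {-15: (np.float64(-2.25), np.float64(-36.0)), -20: (np.float64(-2.25), np.float64(-36.0)), -25: (np.float64(-2.25), np.float64(-50.5)), -30: (np.float64(-2.25), np.float64(-36.0)), -70: (np.float64(-2.25), np.float64(-36.0)), -75: (np.float64(-2.25), np.float64(-36.0)), -80: None, -85: None, -90: None}
y-range at x: {-10: (np.float64(-2.25), np.float64(-77.25)), -15: (np.float64(-2.25), np.float64(-77.25)), -20: (np.float64(-2.25), np.float64(-77.5)), -25: (np.float64(-2.25), np.float64(-77.25)), -30: (np.float64(-2.25), np.float64(-77.5)), -40: (np.float64(-21.0), np.float64(-26.5)), -45: (np.float64(-21.0), np.float64(-26.5))}
tip [-36.49751282 -23.86462532]
```

Request:
{"op": "send_rows", "data": {
  "series": [
    {"slide": [-0.01, 0, 0], "yaw": 0},
    {"slide": [-0.02, 0, 0], "yaw": 0},
    {"slide": [-0.03, 0, 0], "yaw": 0},
    {"slide": [-0.04, 0, 0], "yaw": 0},
    {"slide": [-0.05, 0, 0], "yaw": 0},
    {"slide": [-0.05, 0, 0], "yaw": 0},
    {"slide": [-0.05, 0, 0], "yaw": 0},
    {"slide": [-0.05, 0, 0], "yaw": 0},
    {"slide": [-0.05, 0, 0], "yaw": 0},
    {"slide": [-0.05, 0, 0], "yaw": 0}
  ]
}}

```text
clock: 33.72
tool_pos: [502.7, -18.7, 30.0]
ee_rot: [-1.571, 0.0, 3.051]
wrist_force: [-0.4, 0.6, -0.1]
finger_gap: 8.1
```

```bash
python3 - <<'E'
from h import *
edges(force(4))
E
```

```text
F tray x,y,z: -0.11 0.19 -0.37 std [0.11 0.17 0.49] tcp [-107.01  -24.49] 30.01 33.9167
x-range at y: {-15: (np.float64(-1.75), np.float64(-35.5)), -20: (np.float64(-1.75), np.float64(-35.5)), -25: (np.float64(-1.75), np.float64(-50.0)), -30: (np.float64(-1.75), np.float64(-35.5)), -70: (np.float64(-1.75), np.float64(-35.75)), -75: (np.float64(-1.75), np.float64(-35.75)), -80: None, -85: None, -90: None}
y-range at x: {-10: (np.float64(-2.25), np.float64(-77.5)), -15: (np.float64(-2.25), np.float64(-77.5)), -20: (np.float64(-2.25), np.float64(-77.5)), -25: (np.float64(-2.25), np.float64(-77.5)), -30: (np.float64(-2.25), np.float64(-77.5)), -40: (np.float64(-21.0), np.float64(-26.5)), -45: (np.float64(-21.0), np.float64(-26.5))}
```

Request:
{"op": "send_rows", "data": {
  "series": [
    {"slide": [-0.01, 0, 0], "yaw": 0},
    {"slide": [-0.02, 0, 0], "yaw": 0},
    {"slide": [-0.03, 0, 0], "yaw": 0},
    {"slide": [-0.04, 0, 0], "yaw": 0},
    {"slide": [-0.04, 0, 0], "yaw": 0},
    {"slide": [-0.04, 0, 0], "yaw": 0},
    {"slide": [-0.04, 0, 0], "yaw": 0},
    {"slide": [-0.04, 0, 0], "yaw": 0},
    {"slide": [-0.04, 0, 0], "yaw": 0},
    {"slide": [-0.04, 0, 0], "yaw": 0}
  ]
}}

```text
clock: 34.75
tool_pos: [502.9, -18.7, 29.9]
ee_rot: [-1.571, -0.001, 3.051]
wrist_force: [-2.0, 0.5, 0.8]
finger_gap: 7.9
```

```bash
python3 - <<'E'
from h import *
edges(force(3))
E
```

```text
F tray x,y,z: -3.05 0.01 0.26 std [0.26 0.47 0.2 ] tcp [-106.88  -24.45] 29.89 34.9
x-range at y: {-15: (np.float64(-1.75), np.float64(-35.25)), -20: (np.float64(-1.75), np.float64(-35.5)), -25: (np.float64(-1.75), np.float64(-50.0)), -30: (np.float64(-1.75), np.float64(-35.5)), -70: (np.float64(-1.75), np.float64(-35.75)), -75: (np.float64(-1.75), np.float64(-35.75)), -80: None, -85: None, -90: None}
y-range at x: {-10: (np.float64(-2.25), np.float64(-77.5)), -15: (np.float64(-2.25), np.float64(-77.5)), -20: (np.float64(-2.25), np.float64(-77.5)), -25: (np.float64(-2.25), np.float64(-77.5)), -30: (np.float64(-2.25), np.float64(-77.5)), -40: (np.float64(-21.0), np.float64(-26.5)), -45: (np.float64(-21.0), np.float64(-26.5))}
```

The left part is flush, with 3 N felt. I now repeat the stop touch with the contact centred on the glass end.

Request:
{"op": "send_rows", "data": {
  "series": [
    {"slide": [0.2, 0, 0], "yaw": 0},
    {"slide": [0.8, 0, 0], "yaw": 0},
    {"slide": [1.8, 0, 0], "yaw": 0},
    {"slide": [3.0, -0.5, 0], "yaw": 0},
    {"slide": [4.2, -1.8, 0.5], "yaw": -0.03},
    {"slide": [5.0, -3.3, 1.7], "yaw": -0.1},
    {"slide": [5.4, -4.4, 3.5], "yaw": -0.2},
    {"slide": [5.4, -5.0, 6.0], "yaw": -0.3},
    {"slide": [5.4, -5.0, 9.0], "yaw": -0.42},
    {"slide": [5.4, -5.0, 12.0], "yaw": -0.54}
  ]
}}

```text
clock: 35.73
tool_pos: [439.0, -134.4, 81.1]
ee_rot: [-1.568, 0.002, -2.685]
wrist_force: [0.9, -0.0, 0.2]
finger_gap: 7.7
```

```bash
python3 - <<'E'
from h import *
s=arm.sense();az=yaw+np.pi/2-.3
print(tray(s['tool_pos']),go(tcp_for(-16,-88,50,az),az))
E
```

```text
[-160.0702395  -145.36363863] (array([-100.1,   31.5,   73.3]), np.float64(-0.725))
```

Request:
{"op": "send_rows", "data": {
  "series": [
    {"slide": [-0.5, 0, 0.4], "yaw": -0.08},
    {"slide": [-1.3, 0, 1.0], "yaw": -0.2},
    {"slide": [-2.3, 0, 1.7], "yaw": -0.32},
    {"slide": [-3.6, 0, 2.6], "yaw": -0.44},
    {"slide": [-5.0, 0, 3.7], "yaw": -0.56},
    {"slide": [-6.5, 0.3, 4.8], "yaw": -0.66},
    {"slide": [-8.0, 1.0, 5.9], "yaw": -0.71},
    {"slide": [-9.2, 2.0, 6.8], "yaw": -0.725},
    {"slide": [-9.9, 2.8, 7.2], "yaw": -0.725},
    {"slide": [-10.0, 3.1, 7.3], "yaw": -0.725}
  ]
}}

```text
clock: 36.57
tool_pos: [561.1, -155.6, 48.1]
ee_rot: [-1.571, 0.0, -1.967]
wrist_force: [-0.4, 0.3, -0.4]
finger_gap: 7.8
```

```bash
python3 - <<'E'
from h import *
for _ in range(4): c=cam('wrist')
s=arm.sense();az=yaw+np.pi/2-.3
edges(c)
print(s['tool_pos'],tipt(),go(tcp_for(-16,-82,30.2,az),az))
E
```

```text
x-range at y: {-15: None, -20: None, -25: None, -30: None, -70: (np.float64(-0.5), np.float64(-35.75)), -75: (np.float64(-0.5), np.float64(-35.75)), -80: None, -85: None, -90: (np.float64(-13.75), np.float64(-20.25))}
y-range at x: {-10: (np.float64(-49.75), np.float64(-77.25)), -15: (np.float64(-48.25), np.float64(-94.75)), -20: (np.float64(-46.5), np.float64(-103.75)), -25: (np.float64(-45.0), np.float64(-77.25)), -30: (np.float64(-43.5), np.float64(-77.0)), -40: None, -45: None}
[ 559.79209658 -155.4606849    49.17348934] [-17.07050912 -87.6426247 ] (array([-5.7, 19. , -0.2]), np.float64(-0.007))
```

Request:
{"op": "send_rows", "data": {
  "series": [
    {"slide": [0, 0.4, 0], "yaw": -0.003},
    {"slide": [0, 1.0, 0], "yaw": -0.007},
    {"slide": [0, 1.6, 0], "yaw": -0.007},
    {"slide": [-0.1, 1.9, 0], "yaw": -0.007},
    {"slide": [-0.3, 1.9, -0.01], "yaw": -0.007},
    {"slide": [-0.5, 1.9, -0.02], "yaw": -0.007},
    {"slide": [-0.65, 1.9, -0.05], "yaw": -0.007},
    {"slide": [-0.8, 1.9, -0.09], "yaw": -0.007},
    {"slide": [-0.92, 1.9, -0.13], "yaw": -0.007},
    {"slide": [-0.99, 1.9, -0.15], "yaw": -0.007}
  ]
}}

```text
clock: 37.6
tool_pos: [562.9, -145.6, 30.1]
ee_rot: [-1.571, 0.0, -1.96]
wrist_force: [-0.3, -0.3, 1.0]
finger_gap: 7.8
```

Request:
{"op": "send_rows", "data": {
  "series": [
    {"slide": [-0.01, 0, -0.003], "yaw": 0},
    {"slide": [-0.02, 0, -0.006], "yaw": 0},
    {"slide": [-0.03, 0, -0.009], "yaw": 0},
    {"slide": [-0.03, 0, -0.009], "yaw": 0},
    {"slide": [-0.03, 0, -0.009], "yaw": 0},
    {"slide": [-0.03, 0, -0.009], "yaw": 0},
    {"slide": [-0.03, 0, -0.009], "yaw": 0},
    {"slide": [-0.03, 0, -0.009], "yaw": 0},
    {"slide": [-0.03, 0, -0.009], "yaw": 0},
    {"slide": [-0.03, 0, -0.009], "yaw": 0}
  ]
}}

```text
clock: 38.43
tool_pos: [562.8, -145.6, 30.0]
ee_rot: [-1.571, -0.0, -1.961]
wrist_force: [-0.0, -0.2, -0.1]
finger_gap: 7.9
```

```bash
python3 - <<'E'
from h import *
edges(force(4));print(tipt())
E
```

```text
F tray x,y,z: -0.2 -0.38 -0.26 std [0.2  0.53 0.32] tcp [ -35.77 -145.39] 30.01 38.6333
x-range at y: {-15: None, -20: None, -25: None, -30: None, -70: (np.float64(-0.5), np.float64(-35.75)), -75: (np.float64(-0.5), np.float64(-36.0)), -80: (np.float64(-12.25), np.float64(-18.0)), -85: (np.float64(-13.75), np.float64(-19.5)), -90: (np.float64(-15.25), np.float64(-20.75))}
y-range at x: {-10: (np.float64(-43.5), np.float64(-76.5)), -15: (np.float64(-41.75), np.float64(-89.5)), -20: (np.float64(-40.25), np.float64(-96.5)), -25: (np.float64(-38.75), np.float64(-76.25)), -30: (np.float64(-37.25), np.float64(-76.25)), -40: None, -45: None}
[-15.42006394 -77.37112953]
```

Creep on until the stop is felt.

Request:
{"op": "send_rows", "data": {
  "series": [
    {"slide": [-0.01, 0, -0.003], "yaw": 0},
    {"slide": [-0.02, 0, -0.006], "yaw": 0},
    {"slide": [-0.03, 0, -0.009], "yaw": 0},
    {"slide": [-0.04, 0, -0.012], "yaw": 0},
    {"slide": [-0.05, 0, -0.015], "yaw": 0},
    {"slide": [-0.05, 0, -0.015], "yaw": 0},
    {"slide": [-0.05, 0, -0.015], "yaw": 0},
    {"slide": [-0.05, 0, -0.015], "yaw": 0},
    {"slide": [-0.05, 0, -0.015], "yaw": 0},
    {"slide": [-0.05, 0, -0.015], "yaw": 0}
  ]
}}

```text
clock: 39.47
tool_pos: [562.9, -145.0, 30.0]
ee_rot: [-1.571, 0.0, -1.961]
wrist_force: [0.4, -0.7, -0.6]
finger_gap: 8.0
```

```bash
python3 - <<'E'
from h import *
force(4);print(tipt())
E
```

```text
F tray x,y,z: -0.33 -0.67 -0.29 std [0.62 0.68 0.29] tcp [ -35.77 -144.88] 30.01 39.6667
[-15.41302477 -76.86401337]
```

Request:
{"op": "send_rows", "data": {
  "series": [
    {"slide": [-0.01, 0, -0.003], "yaw": 0},
    {"slide": [-0.02, 0, -0.006], "yaw": 0},
    {"slide": [-0.03, 0, -0.009], "yaw": 0},
    {"slide": [-0.04, 0, -0.012], "yaw": 0},
    {"slide": [-0.05, 0, -0.015], "yaw": 0},
    {"slide": [-0.05, 0, -0.015], "yaw": 0},
    {"slide": [-0.05, 0, -0.015], "yaw": 0},
    {"slide": [-0.05, 0, -0.015], "yaw": 0},
    {"slide": [-0.05, 0, -0.015], "yaw": 0},
    {"slide": [-0.05, 0, -0.015], "yaw": 0}
  ]
}}

```text
clock: 40.5
tool_pos: [562.9, -144.6, 30.0]
ee_rot: [-1.571, -0.0, -1.961]
wrist_force: [0.0, -0.0, -0.3]
finger_gap: 7.6
```

```bash
python3 - <<'E'
from h import *
edges(force(4));print(tipt())
E
```

```text
F tray x,y,z: 0.34 -0.08 -0.42 std [0.45 0.39 0.47] tcp [ -35.76 -144.35] 30.02 40.7
x-range at y: {-15: None, -20: None, -25: None, -30: None, -70: (np.float64(-0.5), np.float64(-35.75)), -75: (np.float64(-0.5), np.float64(-35.75)), -80: (np.float64(-12.5), np.float64(-18.25)), -85: (np.float64(-14.0), np.float64(-19.75)), -90: (np.float64(-15.5), np.float64(-18.75))}
y-range at x: {-10: (np.float64(-42.25), np.float64(-75.5)), -15: (np.float64(-40.75), np.float64(-88.5)), -20: (np.float64(-39.25), np.float64(-96.0)), -25: (np.float64(-37.75), np.float64(-75.5)), -30: (np.float64(-36.25), np.float64(-75.25)), -40: None, -45: None}
[-15.40977613 -76.32575036]
```

Request:
{"op": "send_rows", "data": {
  "series": [
    {"slide": [-0.01, 0, -0.003], "yaw": 0},
    {"slide": [-0.02, 0, -0.006], "yaw": 0},
    {"slide": [-0.03, 0, -0.009], "yaw": 0},
    {"slide": [-0.04, 0, -0.012], "yaw": 0},
    {"slide": [-0.05, 0, -0.015], "yaw": 0},
    {"slide": [-0.05, 0, -0.015], "yaw": 0},
    {"slide": [-0.05, 0, -0.015], "yaw": 0},
    {"slide": [-0.05, 0, -0.015], "yaw": 0},
    {"slide": [-0.05, 0, -0.015], "yaw": 0},
    {"slide": [-0.05, 0, -0.015], "yaw": 0}
  ]
}}

```text
clock: 41.53
tool_pos: [563.0, -144.1, 30.0]
ee_rot: [-1.571, -0.0, -1.961]
wrist_force: [0.3, -3.3, -0.3]
finger_gap: 8.2
```

```bash
python3 - <<'E'
from h import *
force(3);print(tipt())
E
```

```text
F tray x,y,z: -0.12 -2.56 -0.23 std [0.19 0.32 0.45] tcp [ -35.76 -143.94] 30.02 41.6833
[-15.39928089 -75.92385724]
```

The stop is felt at 2.6 N. I retreat and swing to the front.

Request:
{"op": "send_rows", "data": {
  "series": [
    {"slide": [0.1, 0, 0.03], "yaw": 0},
    {"slide": [0.4, 0, 0.12], "yaw": 0},
    {"slide": [1.0, 0, 0.31], "yaw": 0},
    {"slide": [1.8, 0, 0.55], "yaw": 0},
    {"slide": [2.5, -0.3, 0.77], "yaw": 0},
    {"slide": [2.87, -1.5, 0.89], "yaw": 0},
    {"slide": [2.87, -3.2, 0.5], "yaw": 0},
    {"slide": [2.87, -4.8, -1.0], "yaw": 0.02},
    {"slide": [2.87, -6.0, -3.5], "yaw": 0.08},
    {"slide": [2.87, -6.5, -6.5], "yaw": 0.18}
  ]
}}

```text
clock: 42.52
tool_pos: [493.7, -147.4, 98.5]
ee_rot: [-1.565, 0.001, -2.144]
wrist_force: [0.4, -0.2, 0.4]
finger_gap: 7.6
```

```bash
python3 - <<'E'
from h import *
s=arm.sense();print(s['tool_pos'])
print(go(np.array([485,-105,100.]),yaw))
E
```

```text
[ 493.71033879 -147.360256     98.45928645]
(array([-30.9,  -1.7, -30.3]), np.float64(1.088))
```

Request:
{"op": "send_rows", "data": {
  "series": [
    {"slide": [-0.1, 0, -1.0], "yaw": 0.08},
    {"slide": [-0.4, -0.1, -2.0], "yaw": 0.2},
    {"slide": [-0.8, -0.1, -2.6], "yaw": 0.32},
    {"slide": [-1.3, -0.2, -3.0], "yaw": 0.44},
    {"slide": [-1.8, -0.2, -3.0], "yaw": 0.56},
    {"slide": [-2.3, -0.2, -3.0], "yaw": 0.68},
    {"slide": [-2.8, -0.2, -3.0], "yaw": 0.8},
    {"slide": [-3.1, -0.2, -3.0], "yaw": 0.91},
    {"slide": [-3.1, -0.2, -3.0], "yaw": 1.02},
    {"slide": [-3.1, -0.2, -3.0], "yaw": 1.088}
  ]
}}

```text
clock: 43.35
tool_pos: [483.9, -103.9, 98.3]
ee_rot: [-1.571, 0.001, 3.049]
wrist_force: [-0.3, 0.3, 0.2]
finger_gap: 7.9
```

```bash
python3 - <<'E'
from h import *
for _ in range(5): c=cam('wrist')
s=arm.sense();print(s['tool_pos'],s['ee_rot'])
edges(c);crop(c,'w8.png',90,0,340,140,3.2)
print(tipt(),go(tcp_for(-78,-52.5,60,yaw),yaw),go(tcp_for(-78,-52.5,17,yaw),yaw))
E
```

```text
[ 483.64470252 -103.8949872    97.62357014] [-1.57063937e+00  8.29438942e-04  3.05639936e+00]
x-range at y: {-15: (np.float64(-0.25), np.float64(-35.5)), -20: (np.float64(-0.25), np.float64(-35.5)), -25: (np.float64(-0.25), np.float64(-35.5)), -30: (np.float64(-0.5), np.float64(-35.5)), -70: (np.float64(-0.75), np.float64(-36.0)), -75: (np.float64(-0.75), np.float64(-35.75)), -80: None, -85: None, -90: None}
y-range at x: {-10: (np.float64(-2.25), np.float64(-75.5)), -15: (np.float64(-2.25), np.float64(-75.5)), -20: (np.float64(-2.25), np.float64(-75.5)), -25: (np.float64(-2.25), np.float64(-75.5)), -30: (np.float64(-2.25), np.float64(-75.5)), -40: None, -45: None}
[ -47.38157309 -110.02496694] (array([ 30.4,  37.6, -58. ]), np.float64(0.005)) (array([ 30.4,  80.6, -58. ]), np.float64(0.005))
```

View pics/w8.png

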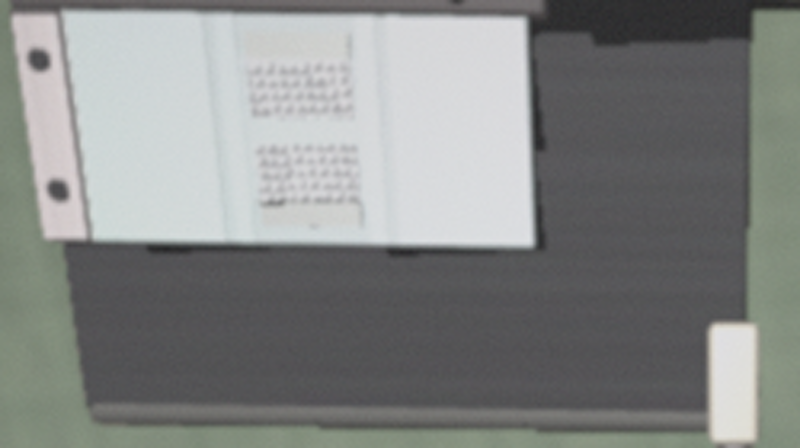

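The glass sits square in the corner, flush on both the rail (top edge) and the stop (left edge, (62,12)-(90,240)), with no gap. Now I close the tray from the front panel.

Request:
{"op": "send_rows", "data": {
  "series": [
    {"slide": [0.6, 0, -0.5], "yaw": 0.005},
    {"slide": [1.7, 0.3, -1.6], "yaw": 0.005},
    {"slide": [2.7, 1.0, -2.9], "yaw": 0.005},
    {"slide": [3.3, 2.2, -4.3], "yaw": 0.005},
    {"slide": [3.4, 3.6, -5.3], "yaw": 0.005},
    {"slide": [3.4, 5.0, -5.8], "yaw": 0.005},
    {"slide": [3.4, 6.4, -5.8], "yaw": 0.005},
    {"slide": [3.4, 7.5, -5.8], "yaw": 0.005},
    {"slide": [3.4, 8.0, -5.8], "yaw": 0.005},
    {"slide": [3.4, 8.05, -5.8], "yaw": 0.005}
  ]
}}

```text
clock: 44.43
tool_pos: [453.4, -42.6, 15.4]
ee_rot: [-1.571, -0.002, 3.05]
wrist_force: [0.2, -0.1, -0.1]
finger_gap: 7.8
```

Request:
{"op": "send_rows", "data": {
  "series": [
    {"slide": [0, 0, 0], "yaw": 0},
    {"slide": [-0.2, 0, 0], "yaw": 0},
    {"slide": [-0.4, 0, 0], "yaw": 0},
    {"slide": [-0.6, 0, 0], "yaw": 0},
    {"slide": [-0.8, 0, 0], "yaw": 0},
    {"slide": [-1.0, 0, 0], "yaw": 0},
    {"slide": [-1.15, 0, 0], "yaw": 0},
    {"slide": [-1.25, 0, 0], "yaw": 0},
    {"slide": [-1.35, 0, 0], "yaw": 0},
    {"slide": [-1.45, 0, 0], "yaw": 0}
  ]
}}

```text
clock: 45.27
tool_pos: [468.1, -44.0, 16.1]
ee_rot: [-1.571, -0.002, 3.05]
wrist_force: [-4.4, -0.4, 0.0]
finger_gap: 7.7
```

```bash
python3 - <<'E'
from h import *
force(2);print(tipt())
E
```

```text
F tray x,y,z: -3.17 -0.09 0.59 std [0.17 0.33 0.52] tcp [-139.22  -52.77] 16.09 45.3667
[-68.22333762 -52.26508887]
```

Request:
{"op": "send_rows", "data": {
  "series": [
    {"slide": [-0.05, 0, 0], "yaw": 0},
    {"slide": [-0.15, 0, 0], "yaw": 0},
    {"slide": [-0.3, 0, 0], "yaw": 0},
    {"slide": [-0.5, 0, 0], "yaw": 0},
    {"slide": [-0.75, 0, 0], "yaw": 0},
    {"slide": [-1.05, 0, 0], "yaw": 0},
    {"slide": [-1.35, 0, 0], "yaw": 0},
    {"slide": [-1.65, 0, 0], "yaw": 0},
    {"slide": [-1.95, 0, 0], "yaw": 0},
    {"slide": [-2.25, 0, 0], "yaw": 0}
  ]
}}

```text
clock: 46.2
tool_pos: [488.9, -45.9, 15.5]
ee_rot: [-1.571, -0.006, 3.05]
wrist_force: [-8.1, -0.5, 3.0]
finger_gap: 7.9
```

```bash
python3 - <<'E'
from h import *
s=arm.sense();print(tipt(),s['wrist_force'],s['tool_pos'][2]);c=cam('wrist')
# glass end/edges in moved tray frame
import h
h.O=h.O+(tipt()[0]+68.2)*X
edges(c)
E
```

```text
[-47.33148331 -52.26303845] [-8.14837303 -0.54562575  3.0311867 ] 15.488389453409138
x-range at y: {-15: None, -20: None, -25: None, -30: None, -70: None, -75: None, -80: None, -85: None, -90: None}
y-range at x: {-10: None, -15: None, -20: None, -25: None, -30: None, -40: None, -45: None}
```

Request:
{"op": "send_rows", "data": {
  "series": [
    {"slide": [-0.1, 0, 0], "yaw": 0},
    {"slide": [-0.3, 0, 0], "yaw": 0},
    {"slide": [-0.55, 0, 0], "yaw": 0},
    {"slide": [-0.85, 0, 0], "yaw": 0},
    {"slide": [-1.15, 0, 0], "yaw": 0},
    {"slide": [-1.45, 0, 0], "yaw": 0},
    {"slide": [-1.75, 0, 0], "yaw": 0},
    {"slide": [-2.05, 0, 0], "yaw": 0},
    {"slide": [-2.35, 0, 0], "yaw": 0},
    {"slide": [-2.65, 0, 0], "yaw": 0}
  ]
}}

```text
clock: 47.08
tool_pos: [515.3, -48.4, 15.5]
ee_rot: [-1.571, -0.006, 3.05]
wrist_force: [-9.5, -1.1, 3.5]
finger_gap: 7.8
```

Request:
{"op": "send_rows", "data": {
  "series": [
    {"slide": [-0.3, 0, 0], "yaw": 0},
    {"slide": [-0.6, 0, 0], "yaw": 0},
    {"slide": [-0.9, 0, 0], "yaw": 0},
    {"slide": [-1.2, 0, 0], "yaw": 0},
    {"slide": [-1.45, 0, 0], "yaw": 0},
    {"slide": [-1.65, 0, 0], "yaw": 0},
    {"slide": [-1.8, 0, 0], "yaw": 0},
    {"slide": [-1.95, 0, 0], "yaw": 0},
    {"slide": [-2.05, 0, 0], "yaw": 0},
    {"slide": [-2.1, 0, 0], "yaw": 0}
  ]
}}

```text
clock: 47.92
tool_pos: [536.4, -50.5, 15.5]
ee_rot: [-1.571, -0.005, 3.05]
wrist_force: [-8.4, -0.5, 2.0]
finger_gap: 7.5
```

```bash
python3 - <<'E'
from h import *
force(2);s=arm.sense();print(tipt(),s['tool_pos'][2],s['ee_rot'])
E
```

```text
F tray x,y,z: -7.57 -1.59 2.78 std [0.92 0.38 0.38] tcp [-70.53 -53.08] 15.59 48.0167
[  0.46867066 -52.58573887] 15.586995199454844 [-1.57080747 -0.00480549  3.0495557 ]
```

Request:
{"op": "send_rows", "data": {
  "series": [
    {"slide": [-0.05, 0, 0], "yaw": 0},
    {"slide": [-0.12, 0, 0], "yaw": 0},
    {"slide": [-0.2, 0, 0], "yaw": 0},
    {"slide": [-0.28, 0, 0], "yaw": 0},
    {"slide": [-0.35, 0, 0], "yaw": 0},
    {"slide": [-0.42, 0, 0], "yaw": 0},
    {"slide": [-0.48, 0, 0], "yaw": 0},
    {"slide": [-0.53, 0, 0], "yaw": 0},
    {"slide": [-0.56, 0, 0], "yaw": 0},
    {"slide": [-0.58, 0, 0], "yaw": 0}
  ]
}}

```text
clock: 48.85
tool_pos: [541.9, -51.0, 15.5]
ee_rot: [-1.571, -0.006, 3.05]
wrist_force: [-9.6, -0.4, 2.9]
finger_gap: 7.5
```

```bash
python3 - <<'E'
from h import *
force(2);print(tipt())
E
```

```text
F tray x,y,z: -8.7 -1.25 2.86 std [0.54 0.82 0.04] tcp [-65.12 -53.09] 15.45 48.95
[  5.88063784 -52.59230519]
```

Request:
{"op": "send_rows", "data": {
  "series": [
    {"slide": [-0.03, 0, 0], "yaw": 0},
    {"slide": [-0.06, 0, 0], "yaw": 0},
    {"slide": [-0.09, 0, 0], "yaw": 0},
    {"slide": [-0.12, 0, 0], "yaw": 0},
    {"slide": [-0.15, 0, 0], "yaw": 0},
    {"slide": [-0.15, 0, 0], "yaw": 0},
    {"slide": [-0.15, 0, 0], "yaw": 0},
    {"slide": [-0.15, 0, 0], "yaw": 0},
    {"slide": [-0.15, 0, 0], "yaw": 0},
    {"slide": [-0.15, 0, 0], "yaw": 0}
  ]
}}

```text
clock: 49.78
tool_pos: [542.0, -50.9, 15.0]
ee_rot: [-1.571, -0.009, 3.05]
wrist_force: [-11.8, -0.3, 4.3]
finger_gap: 7.8
```

```bash
python3 - <<'E'
from h import *
force(2);print(tipt())
E
```

```text
F tray x,y,z: -11.83 -2.43 4.35 std [0.25 0.38 0.33] tcp [-65.03 -53.01] 14.98 49.8833
[  5.96961373 -52.50542333]
```

The tray stopped advancing while the force rose to 12 N, after 74.2 mm of travel, so it is home. I back off and lay the probe down in the clear space in front.

Request:
{"op": "send_rows", "data": {
  "series": [
    {"slide": [0.2, 0, 0], "yaw": 0},
    {"slide": [0.8, 0, 0], "yaw": 0},
    {"slide": [2.0, 0, 0], "yaw": 0},
    {"slide": [3.4, 0, 0.2], "yaw": 0},
    {"slide": [4.6, 0, 0.8], "yaw": 0},
    {"slide": [5.4, 0.2, 1.4], "yaw": 0},
    {"slide": [5.8, 0.5, 1.9], "yaw": 0},
    {"slide": [6.0, 0.9, 2.0], "yaw": 0},
    {"slide": [6.0, 1.1, 2.0], "yaw": 0},
    {"slide": [6.0, 1.2, 2.0], "yaw": 0}
  ]
}}

```text
clock: 50.72
tool_pos: [484.6, -65.8, 4.1]
ee_rot: [-1.571, 0.0, 3.049]
wrist_force: [-1.0, 0.7, 0.6]
finger_gap: 8.0
```

```bash
python3 - <<'E'
from h import *
force(4);print(arm.sense()['tool_pos'])
E
```

```text
F tray x,y,z: -0.02 0.06 -0.23 std [0.5  0.38 0.32] tcp [-120.62  -72.75] 4.48 50.9167
[484.84781664 -65.59286018   4.48492162]
```

Request:
{"op": "send_rows", "data": {
  "series": [
    {"slide": [0, 0.04, 0], "yaw": 0},
    {"slide": [0, 0.08, 0], "yaw": 0},
    {"slide": [0, 0.12, 0], "yaw": 0},
    {"slide": [0, 0.16, 0], "yaw": 0},
    {"slide": [0, 0.19, 0], "yaw": 0},
    {"slide": [0, 0.19, 0], "yaw": 0},
    {"slide": [0, 0.19, 0], "yaw": 0},
    {"slide": [0, 0.19, 0], "yaw": 0},
    {"slide": [0, 0.19, 0], "yaw": 0},
    {"slide": [0, 0.19, 0], "yaw": 0}
  ]
}}

```text
clock: 51.75
tool_pos: [484.4, -65.7, 2.6]
ee_rot: [-1.571, 0.0, 3.05]
wrist_force: [-1.0, 0.5, 0.3]
finger_gap: 7.7
```

Request:
{"op": "send_rows", "data": {
  "jaw": 3.0,
  "series": [
    {"slide": [0, 0, 0], "yaw": 0},
    {"slide": [0, 0, 0], "yaw": 0},
    {"slide": [0, 0, 0], "yaw": 0},
    {"slide": [0, 0, 0], "yaw": 0},
    {"slide": [0, 0, 0], "yaw": 0},
    {"slide": [0, 0, 0], "yaw": 0},
    {"slide": [0, 0, 0], "yaw": 0},
    {"slide": [0, 0, 0], "yaw": 0},
    {"slide": [0, 0, 0], "yaw": 0},
    {"slide": [0, 0, 0], "yaw": 0}
  ]
}}

```text
clock: 52.58
tool_pos: [484.4, -65.7, 2.6]
ee_rot: [-1.571, -0.0, 3.05]
wrist_force: [-0.3, 0.5, 0.6]
finger_gap: 29.9
```

Request:
{"op": "send_rows", "data": {
  "series": [
    {"slide": [0, -0.2, 0], "yaw": 0},
    {"slide": [0, -0.8, 0], "yaw": 0},
    {"slide": [0, -2.0, 0], "yaw": 0},
    {"slide": [0, -3.6, 0], "yaw": 0},
    {"slide": [0, -5.4, 0], "yaw": 0},
    {"slide": [0.5, -7.2, 0], "yaw": 0},
    {"slide": [1.0, -8.8, 0], "yaw": 0},
    {"slide": [1.5, -9.8, 0], "yaw": 0},
    {"slide": [2.0, -10.0, 0], "yaw": 0},
    {"slide": [2.0, -10.0, 0], "yaw": 0}
  ]
}}

```text
clock: 53.42
tool_pos: [464.4, -63.9, 103.5]
ee_rot: [-1.57, 0.001, 3.05]
wrist_force: [0.0, -0.0, -0.1]
finger_gap: 30.0
```

```bash
python3 - <<'E'
from h import *
for _ in range(3): c=cam('wrist')
s=arm.sense();print(s['tool_pos'],s['clock'],s['wrist_force'],s['finger_gap'])
b=cam('side');t=cam('top')
p=proj(b,[600,-60,40]).astype(int);v=cv2.resize(b['img'][p[1]-45:p[1]+45,p[0]-80:p[0]+64],(640,400))
cv2.imwrite('pics/end.png',cv2.resize(np.vstack([c['img'],v]),(480,600))[:,:,::-1])
E
```

```text
[464.02328389 -63.69719822 101.92221614] 53.5667 [ 0.58441126 -0.15296839 -0.15337928] 29.43237792886561
```

View pics/end.png

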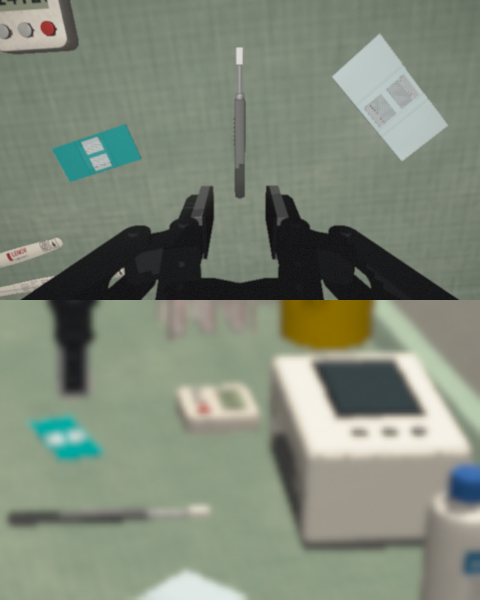

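The final view shows the probe lying flat at (239,47)-(239,195), with the gripper clear of everything. The tray no longer protrudes from the reader, and the timer, bottle and both decoy plates are where they were. I'm handing the job in.

```bash
python3 -c "
from plant import ticket,arm
print(ticket.job_done(), arm.sense()['clock'])"
```

```text
the job is handed in; nothing more can be done
the job is handed in; nothing more can be done
```

The glass chamber was seated in the tray's corner, the tray is pushed fully home, and the probe is lying on the table. I handed it in at about 54 s of the 70 s allowed; no verdict is reported.

- **First stop touch went wrong:** I pushed the glass along the rail from too near its rail side. It met the stop, but its left end had swung about 3 mm off the rail. I nudged it flush again and re-touched the stop with a centred push.
- **Order of contact:** because of that correction, the glass met the stop once while askew, before the final rail-then-stop sequence.
- **Glass position:** just before closing, the camera showed it flush on both edges, with no visible gap at the rail or the stop.
- **Force on the glass:** the highest I read was about 3.3 N, on noisy readings taken only at the end of each step. I did not see any peaks between readings.
- **Tray:** it stalled after 74.2 mm of travel as the push rose to about 12 N, so I take it as home. The last picture shows nothing sticking out of the reader. The glass can't be seen inside, so its place after closing is inferred from the smooth push of 8 to 10 N.
- **Probe and surroundings:** the probe lies flat with the gripper clear of everything. The timer, bottle and both other plates look undisturbed.

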